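# Strip the slab roller's guide wheels for washing

## Robot

A 6-joint arm with a two-finger parallel gripper is mounted at the origin on the work surface. World frame = base frame: x ahead of the robot, y to its left, z up, the work surface at z = 0. Lengths are in m, angles in rad, forces in N, time in s.
With the tool pointing down it reaches from about 0.25 to 0.775 m from the base axis. Payload 8.9 kg.
Tool frame: the origin (TCP) lies on the centre line of the jaws, within the pads' length; the fingertips stand 25 mm ahead of it and the grasp point (between the pads) lies 6 mm ahead of it; x points along the fingers, z is the direction in which the jaws open and shut, and the axes are right-handed (so a half turn about x gives the same grasp; the last joint's range is limited). The gripper opens to 85 mm and grips with 20 to 120 N. Pads are 22 mm wide; open, the fingers measure 114 mm over their backs; the gripper's body (76 mm by 85 mm) begins 54 mm behind the grasp point. The pads swing forward as they close: fully open they stand 13 mm farther back than shut.
Start: joints at [0.995, 0.291, -0.153, 1.127, 0, 1.431], TCP at [0.222, 0.476, 0.256] pointing down, gripper open.
Joint ranges: [-2.52, 2.52], [-0.91, 1.74], [-1.3, 1.37], [-1.96, 2.02], [-1.52, 1.47], [-3.14, 3.14]. Speed limits (rad/s): [2.22, 2.22, 2.79, 3.14, 3.14, 3.14].

## Interface

Orientations are given as [roll, pitch, yaw] about the fixed x, y, z axes, in that order (R = Rz(yaw) Ry(pitch) Rx(roll)).
In Python, from cell import arm gives the robot as it stands.
- The arm moves only by the tool step_arm, never from a script. Its argument "targets" is text: rows parted by semicolons, each of 7 numbers parted by spaces: the shift along the tool's x, y, z in cm, then the turn, a rotation vector about the tool's x, y, z in degrees, then the finger opening in cm, from 0 to 8.54. In form: tx ty tz ax ay az gripper; .... A call has 1 to 12 rows; each row is the pose to reach, as a shift and turn from the pose measured when the call began, along the tool's axes at that moment; what a row does not reach only later rows make up. A row lasts 1/8 s, in which the tool goes at most 62.5 mm and 10.7 degrees, less where a joint would pass 70% of its speed; a pose out of reach is approached as far as the arm can. A call with a gripper value outside its range is refused whole. The fingers move at their own pace and stop on an object; "squeeze" is the grip in N (left out, the last holds). Time passes only in rows, so rows that repeat a pose let the fingers close. It gives the time, the measured TCP pose, the force and the opening at its end, in the units of the state.
- arm.get_obs(): the state, without advancing time (a new reading comes with each control period).
- arm.grab_frame(name): name is "side" or "top"; returns (picture, depth): 384x512x3 uint8, blue, green, red; 384x512 float32, m along the optical axis (not along the pixel's ray), 0 where there is no reading.
- arm.camera_model(name): a dict with "fx", "fy", "cx", "cy" (pixels), "k1" (the pictures are not rectified: a ray, as slopes to the right and down, at radius r is drawn at 1 + k1 r^2 times it, then the intrinsics apply), "R" (3x3) and "t" (3): a world point X has camera coordinates R X + t. Camera axes: x right, y down, z forward; pixel columns grow to the right and rows downward; lengths in m; the calibration is good to about 2 mm. A picture is of the moment at which its call begins. camera_model takes no time and is no camera call.
- arm.hand_in(): hands the job in, once; it reports no verdict.
The state is a dict: "t": time; "joint_pos": joint angles; "dq": joint speeds; "joint_efforts": joint torques, N m; "ee_pos": TCP position; "tool_rot": TCP orientation; "wrist_force": force on the tool from outside, world axes, zero at the start; "torque": the same for the moment, N m; "width": finger opening in m.
Only numpy, scipy, OpenCV 4.12 (cv2) and the standard library are available. Lean on these libraries where they do the work, as an engineer would, in place of code of your own. Each camera call takes 0.05 s, during which the arm holds its last target.

## Task

First clear every kiln prop off the slab-roller carriage onto the plywood ware board. Then take the hooked pick and, with its hook in the loop, pull the orange retaining clip out of the groove of each shaft (not with the gripper itself), lift both guide wheels off into the grey wash tray, put both clips in the blue dish and lay the pick back in its rest as it was. Leave the beaker and the glaze jar where they stand.

Things in the scene. Friction and masses are not known exactly. Their poses are not given: they have to be found in the camera images.
- carriage: Fixed blue carriage of a slab roller lying on the bench. Origin: on its underside, midway between its two upright shafts, z up; the shafts stand at y = +68 mm (a) and y = -68 mm (b). A base plate 8 mm thick (x -135 to +45 mm, y -125 to +125 mm) carries at its -x end, towards the robot, a flat raised deck (x -135 to -32 mm, full width), its top 29.5 mm above the bench and 1 mm below the wheels' tops. The clips come off onto this deck.
- shaft_a (a point): Centre of shaft a at the height of its groove, 32.5 mm above the bench; axes as the carriage. Steel shaft 18 mm across; groove 5.5 mm high with a neck 13 mm across; the shaft's rounded top is 43 mm above the bench.
- clip_a_ring (a point): Orange clip a: centre of its sprung C, half-way up its 4 mm thickness; starts in the groove of shaft a, flat on the wheel. x points from the pull loop to the C's open mouth, z up. 24 mm wide, 20 g. Pulled level along its -x (loop first, towards the robot) with 5 to 10 N, its arms spring apart and it snaps off the neck; free after 15 mm. Lifting cannot free it. Yaw may differ a little from the carriage's.
- clip_a_loop (a point): Middle of the raised wire pull loop of clip a; axes as its ring, 24 mm along -x from the ring's centre and 7 mm above it (9 mm above what the clip lies on). Opening 14 mm along y; its end bar's inner edge is 7 mm from here along -x; wire 4 mm thick, 22 mm wide outside, 7 mm free height below it. Once off, pick the clip up by the loop's two sides.
- wheel_a_mid (a point): Centre (half-way up) of guide wheel a: off-white plastic with a clay-grey band, 56 mm across, 22.5 mm high, bore 22 mm, standing loose round shaft a on the base plate, its top 30.5 mm above the bench. Lifts straight off (16 mm or more) once the clip is out. 70 g.
- shaft_b (a point): Centre of shaft b at the height of its groove, 32.5 mm above the bench; axes as the carriage. Steel shaft 18 mm across; groove 5.5 mm high with a neck 13 mm across; the shaft's rounded top is 43 mm above the bench.
- clip_b_ring (a point): Orange clip b: centre of its sprung C, half-way up its 4 mm thickness; starts in the groove of shaft b, flat on the wheel. x points from the pull loop to the C's open mouth, z up. 24 mm wide, 20 g. Pulled level along its -x (loop first, towards the robot) with 5 to 10 N, its arms spring apart and it snaps off the neck; free after 15 mm. Lifting cannot free it. Yaw may differ a little from the carriage's.
- clip_b_loop (a point): Middle of the raised wire pull loop of clip b; axes as its ring, 24 mm along -x from the ring's centre and 7 mm above it (9 mm above what the clip lies on). Opening 14 mm along y; its end bar's inner edge is 7 mm from here along -x; wire 4 mm thick, 22 mm wide outside, 7 mm free height below it. Once off, pick the clip up by the loop's two sides.
- wheel_b_mid (a point): Centre (half-way up) of guide wheel b: off-white plastic with a clay-grey band, 56 mm across, 22.5 mm high, bore 22 mm, standing loose round shaft b on the base plate, its top 30.5 mm above the bench. Lifts straight off (16 mm or more) once the clip is out. 70 g.
- pick_handle (a point): Centre of the handle of the hooked pick: a red bar 110 mm along x, 14 mm square; a 4 mm steel rod runs on from its +x end and turns down. At the start it lies level in its rest, hook down. 70 g. x from handle to hook, z up.
- pick_tip (a point): Point of the pick's hook: 100 mm from the handle's centre along x and 34 mm below it. The last 30 mm of the hook stand straight down, 4 mm thick.
- rest_slot (a point): Fixed wooden rest: where the handle's centre lies when the pick is in it, 49 mm above the bench; x along the handle, towards the hook. Two posts 12 mm thick, at x = +43 and -43 mm, each with an open-topped slot 23 mm wide whose floor is 42 mm and whose cheeks are 54 mm above the bench; 74 mm between the posts are free for the fingers.
- tray_in (a point): Centre of the inner floor (5 mm above the bench) of the fixed grey wash tray, 150 mm along x, 190 mm along y, walls 5 mm thick, rim 22 mm above the bench.
- board_top (a point): Centre of the top (12 mm above the bench) of the fixed plywood ware board, 170 mm along x, 210 mm along y.
- dish_in (a point): Centre of the inner floor of the fixed blue ceramic dish, 110 mm square, walls 5 mm thick, inner floor 5 mm and rim 24 mm above the bench.
- beaker_mid (a point): Grey raw-clay beaker 72 mm across, 95 mm tall, beyond the carriage: centre, half-way up. Bystander, leave alone.
- jar_mid (a point): Terracotta-coloured glaze jar with a white cap, 54 mm across, 75 mm tall, beyond the carriage: centre, half-way up. Bystander, leave alone.
- prop0_mid (a point): Centre of a cream kiln prop, a solid ceramic bar 80 mm along its x, 28 mm wide and high, 120 g, lying loose on the carriage's deck in the way of the pick and the clips. May be absent: one to three are there.
- prop1_mid (a point): Centre of a cream kiln prop, a solid ceramic bar 80 mm along its x, 28 mm wide and high, 120 g, lying loose on the carriage's deck in the way of the pick and the clips. May be absent: one to three are there.
- prop2_mid (a point): Centre of a cream kiln prop, a solid ceramic bar 80 mm along its x, 28 mm wide and high, 120 g, lying loose on the carriage's deck in the way of the pick and the clips. May be absent: one to three are there.

How it is judged:
On the way, in this order (a step that is already met when the one before it is completed fails the run):
1. all the kiln props that are there lie on the ware board (x of prop0_mid in the frame of board_top between -0.085 and 0.085 m and y of prop0_mid in the frame of board_top between -0.105 and 0.105 m and z of prop0_mid in the frame of board_top between 0.005 and 0.06 m and x of prop1_mid in the frame of board_top between -0.085 and 0.085 m and y of prop1_mid in the frame of board_top between -0.105 and 0.105 m and z of prop1_mid in the frame of board_top between 0.005 and 0.06 m and x of prop2_mid in the frame of board_top between -0.085 and 0.085 m and y of prop2_mid in the frame of board_top between -0.105 and 0.105 m and z of prop2_mid in the frame of board_top between 0.005 and 0.06 m), for 0.2 s.
2. both clips are out of their shafts' grooves (distance between clip_a_ring and shaft_a above 0.02 m and distance between clip_b_ring and shaft_b above 0.02 m), for 0.2 s.
At the end, for the whole second after the job is handed in: All props present lie on the ware board, both wheels in the wash tray (centres inside its outline), both clips in the dish (ring centre inside its outline, under 35 mm above its floor), the pick level in its rest (handle within 20 mm, hook down, tilt < 0.2 rad); all released, at rest (all of step 1 and x of wheel_a_mid in the frame of tray_in between -0.07 and 0.07 m and y of wheel_a_mid in the frame of tray_in between -0.09 and 0.09 m and z of each of wheel_a_mid, wheel_b_mid in the frame of tray_in below 0.045 m and x of clip_a_ring in the frame of dish_in between -0.055 and 0.055 m and y of clip_a_ring in the frame of dish_in between -0.055 and 0.055 m and z of each of clip_a_ring, clip_b_ring in the frame of dish_in below 0.035 m and contact force between the fingers and wheel_a below 0.1 N and linear speed of each of wheel_a, clip_a, wheel_b, clip_b, pick, prop0, prop1, prop2 below 0.05 m/s and contact force between the fingers and clip_a below 0.1 N and x of wheel_b_mid in the frame of tray_in between -0.07 and 0.07 m and y of wheel_b_mid in the frame of tray_in between -0.09 and 0.09 m and x of clip_b_ring in the frame of dish_in between -0.055 and 0.055 m and y of clip_b_ring in the frame of dish_in between -0.055 and 0.055 m and contact force between the fingers and wheel_b below 0.1 N and contact force between the fingers and clip_b below 0.1 N and distance between pick_handle and rest_slot below 0.02 m and angle between pick's own z axis and vertical below 0.2 rad and contact force between the fingers and pick below 0.1 N and contact force between the fingers and prop0 below 0.1 N and contact force between the fingers and prop1 below 0.1 N and contact force between the fingers and prop2 below 0.1 N); the robot touches nothing.
It fails at once if the gripper itself pushes or pulls on a clip while it still sits in its groove ((contact force between the fingers and clip_a above 1 N and distance between clip_a_ring and shaft_a below 0.012 m) or (contact force between the fingers and clip_b above 1 N and distance between clip_b_ring and shaft_b below 0.012 m)).
It fails at once if a clip leaves its groove without the pick's hook in its loop ((distance between clip_a_ring and shaft_a between 0.007 and 0.014 m and distance between pick_tip and clip_a_loop above 0.03 m) or (distance between clip_b_ring and shaft_b between 0.007 and 0.014 m and distance between pick_tip and clip_b_loop above 0.03 m)).
It fails at once if the beaker or the jar is pushed out of its place (over 3 cm) (distance of any of beaker_mid, jar_mid from where it was at the start of the episode above 0.03 m).
Of prop0, prop1, prop2 only 1 to 3 are there at a start; the rules pass over those that are not, and their reading is None.
At some moment in a run one of prop0, prop1, prop2 may be knocked a few centimetres aside while the robot is not near it.
It also fails if it takes over 210 s, if anything falls off the work surface, if the arm or the gripper's body presses on something with over 40 N, if the wrist force passes 120 N, or if a joint passes its speed limit or range.

## Working session

There is one attempt and no reset: what is moved stays moved. The work goes in short steps, Python scripts to look and compute and a tool call to move; the robot and the scene stay as the last step left them, time stands still between calls to the robot, and variables do not carry over. Pictures are saved under pics/ and viewed, and the job is handed in when it is done.

Besides the shell and the picture viewer there is one more tool, called after "Call:" as name(argument=value, ...), one argument or row to a line, values as JSON. step_arm: Moves the arm, as the interface text tells. Its arguments: {"type":"object","properties":{"targets":{"type":"string"},"squeeze":{"type":"number"}},"required":["targets"]}

```bash
ls; mkdir -p pics
python3 - <<'E'
from cell import arm
import cv2,numpy as np
o=arm.get_obs();print(o)
for n in("top","side"):
    p,d=arm.grab_frame(n);cv2.imwrite(f"pics/{n}0.png",p);np.save(f"pics/{n}0.npy",d);print(arm.camera_model(n))
E
```

```text
pics
{'t': 0.0, 'joint_pos': array([ 9.94690976e-01,  2.91284386e-01, -1.54114118e-01,  1.12667717e+00,
       -1.03108184e-05,  1.43150695e+00]), 'dq': array([ 0.00016909,  0.00122979,  0.00060396, -0.00020501, -0.0002788 ,
       -0.00155394]), 'joint_efforts': array([ 1.30253507e-04, -5.37144399e+01,  3.31369936e+01,  1.58666336e-02,
       -2.86071272e-04,  1.15824781e-05]), 'ee_pos': array([0.22188373, 0.4753755 , 0.25573469]), 'tool_rot': array([ 3.01036251,  1.56951694, -2.13884243]), 'wrist_force': array([0.64170104, 0.67088889, 0.06140838]), 'torque': array([-0.01901306, -0.01904624, -0.02832983]), 'width': 0.0852386022419644}
{'fx': 411.62141223677435, 'fy': 411.62141223677435, 'cx': 249.37471768898644, 'cy': 192.73702845903455, 'k1': -0.09092357950987033, 'R': array([[ 0.01317509, -0.99989795,  0.00552308],
       [-0.98630223, -0.01390382, -0.16436117],
       [ 0.16442119, -0.00328195, -0.98638476]]), 't': array([-0.02155981,  0.59474212,  0.95642407])}
{'fx': 365.5167827672203, 'fy': 365.5167827672203, 'cx': 249.14678810370543, 'cy': 190.42754724640776, 'k1': 0.000753294027438205, 'R': array([[ 0.98839925, -0.15121702, -0.01415392],
       [-0.09825539, -0.5655852 , -0.81881576],
       [ 0.11581363,  0.81070759, -0.57388188]]), 't': array([-0.55802229,  0.12607067,  0.80021179])}
```

View pics/top0.png

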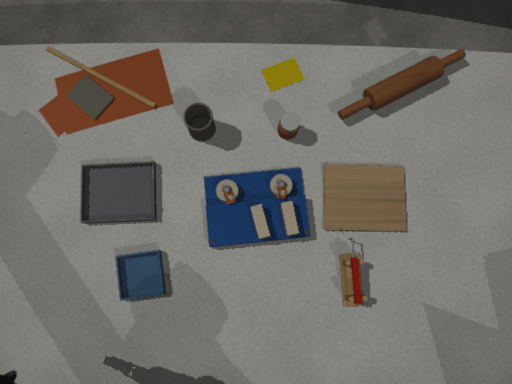

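View pics/side0.png

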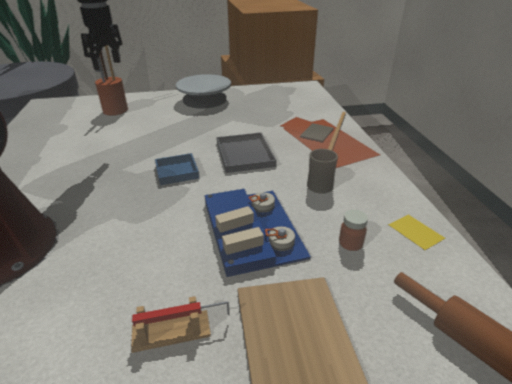

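```bash
cat > h.py <<'E'
from cell import arm
import cv2,numpy as np
from scipy.spatial.transform import Rotation as Ro
C={n:arm.camera_model(n) for n in("top","side")}
def K(n):
    c=C[n];return np.array([[c['fx'],0,c['cx']],[0,c['fy'],c['cy']],[0,0,1.]]),np.array([c['k1'],0,0,0.])
def ray(n,uv):
    k,d=K(n);uv=np.array(uv,float).reshape(-1,1,2)
    s=cv2.undistortPoints(uv,k,d).reshape(-1,2)
    R=np.array(C[n]['R']);t=np.array(C[n]['t'])
    dirs=np.c_[s,np.ones(len(s))]@R
    return -R.T@t,dirs
def onplane(n,uv,z):
    o,d=ray(n,uv);return o+d*((z-o[2])/d[:,2])[:,None]
def proj(n,X):
    k,d=K(n);R=np.array(C[n]['R']);t=np.array(C[n]['t'])
    return cv2.projectPoints(np.array(X,float).reshape(-1,1,3),cv2.Rodrigues(R)[0],t,k,d)[0].reshape(-1,2)
def tri(uvt,uvs):
    A=[];b=[]
    for n,uv in(("top",uvt),("side",uvs)):
        o,d=ray(n,uv);d=d[0]/np.linalg.norm(d[0]);P=np.eye(3)-np.outer(d,d);A.append(P);b.append(P@o)
    A=np.vstack(A);b=np.hstack(b);x,_,_,_=np.linalg.lstsq(A,b,rcond=None)
    return x,np.abs(A@x-b).max()
def depthpts(n,d):
    v,u=np.mgrid[0:384,0:512];k,dd=K(n)
    s=cv2.undistortPoints(np.stack([u,v],-1).reshape(-1,1,2).astype(float),k,dd).reshape(384,512,2)
    R=np.array(C[n]['R']);t=np.array(C[n]['t'])
    X=np.dstack([s*d[...,None],d])
    return (X-t)@R
def grab(name):
    out={}
    for n in("top","side"):
        p,d=arm.grab_frame(n);cv2.imwrite(f"pics/{n}_{name}.png",p);out[n]=(p,d)
    return out
def crop(n,name,x0,y0,x1,y1,s,out):
    p=cv2.imread(f"pics/{n}_{name}.png")[y0:y1,x0:x1];cv2.imwrite(f"pics/{out}.png",cv2.resize(p,None,fx=s,fy=s,interpolation=cv2.INTER_CUBIC))
# tool orientation for jaw direction angle psi (world yaw of tool z axis), tool x down
def Rdown(psi):
    x=np.array([0,0,-1.]);z=np.array([np.cos(psi),np.sin(psi),0]);y=np.cross(z,x);return np.c_[x,y,z]
def plan(wps,tip=6):
    """wps: list of (grasp point xyz, psi); prints row shift(cm)+rotvec(deg) from present pose. tip=offset mm ahead of tcp"""
    o=arm.get_obs();R0=Ro.from_euler('xyz',o['tool_rot']).as_matrix();p0=o['ee_pos']
    for P,psi in wps:
        best=None
        for q in(psi,psi+np.pi):
            R=Rdown(q);rv=Ro.from_matrix(R0.T@R).as_rotvec(degrees=True)
            if best is None or np.linalg.norm(rv)<np.linalg.norm(best[1]):best=(R,rv)
        R,rv=best;tcp=np.array(P)-R[:,0]*tip/1000
        print(np.round(P,4),'->',*np.round(R0.T@(tcp-p0)*100,2),*np.round(rv,1))
E
cp pics/top0.png pics/top_0.png; cp pics/side0.png pics/side_0.png
python3 - <<'E'
from h import *
crop("top","0",195,155,320,255,6,"c0")
crop("side","0",190,170,320,285,6,"c0s")
crop("top","0",325,225,385,315,6,"c0p")
o=arm.get_obs();R0=Ro.from_euler('xyz',o['tool_rot']).as_matrix();print(R0.round(3))
d=np.load("pics/top0.npy");X=depthpts("top",d)
ds=np.load("pics/side0.npy");Y=depthpts("side",ds)
for uv in((260,222),(290,220),(220,230),(365,200),(110,195),(140,275),(356,280)):print(uv,X[uv[1],uv[0]].round(4))
for uv in((235,218),(243,241),(300,320)):print(uv,Y[uv[1],uv[0]].round(4))
E
```

```text
[[-0.001 -0.906  0.423]
 [-0.001  0.423  0.906]
 [-1.     0.    -0.001]]
(260, 222) [ 0.5227 -0.0398  0.0594]
(290, 220) [ 0.5285 -0.1116  0.0592]
(220, 230) [0.5041 0.0571 0.0343]
(365, 200) [ 0.5866 -0.3087  0.0119]
(110, 195) [0.5913 0.3447 0.0054]
(140, 275) [0.3907 0.2563 0.0042]
(356, 280) [ 0.3879 -0.2675  0.0615]
(235, 218) [ 0.5263 -0.0544  0.0561]
(243, 241) [ 0.5335 -0.1275  0.0552]
(300, 320) [ 0.6086 -0.2915  0.0103]
```

View pics/c0.png

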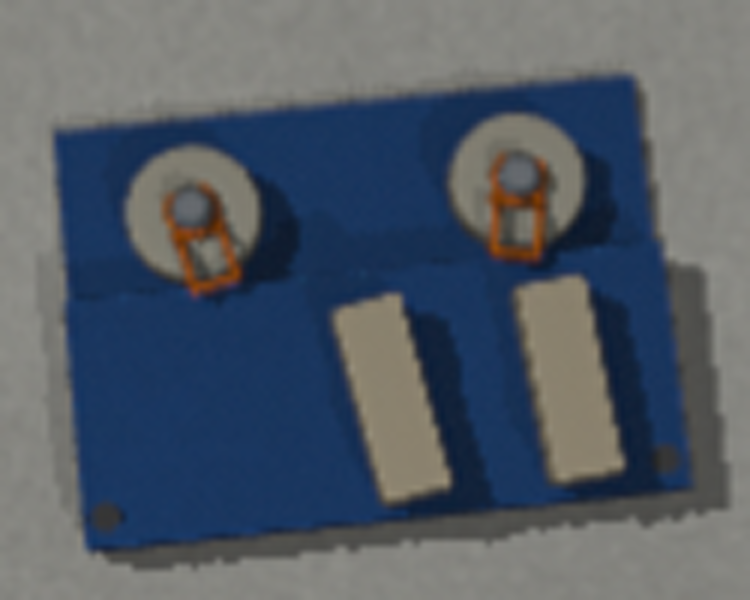

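View pics/c0s.png

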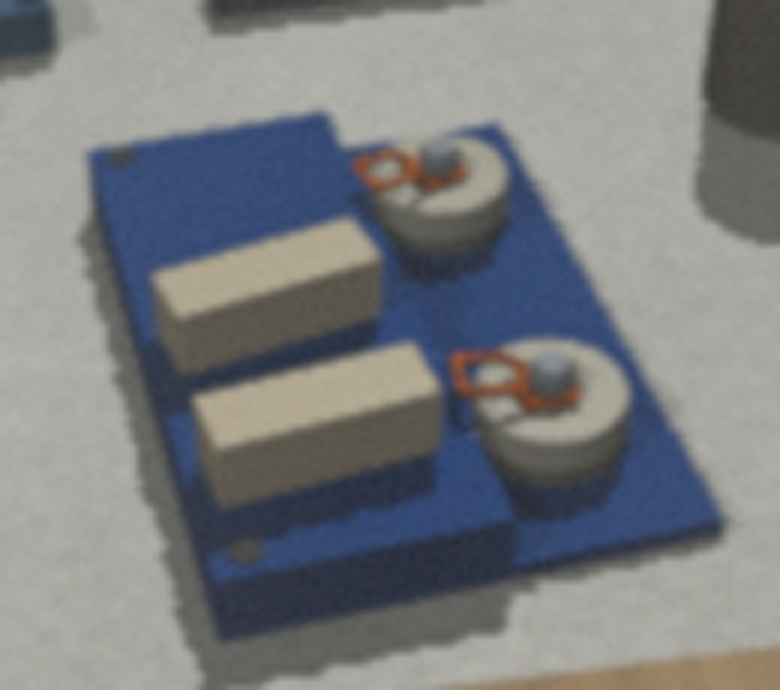

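View pics/c0p.png

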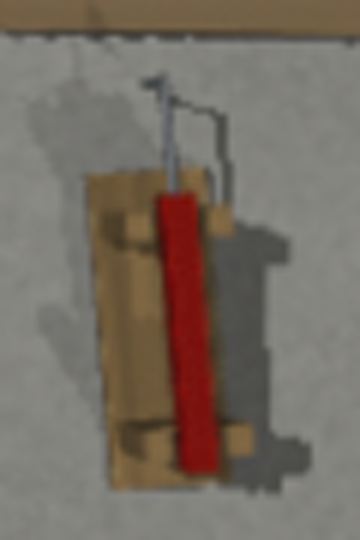

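```bash
cat > meas.py <<'E'
from h import *
def rect(mask,z,n="top",minA=30):
    cs,_=cv2.findContours(mask.astype(np.uint8),cv2.RETR_EXTERNAL,cv2.CHAIN_APPROX_NONE)
    out=[]
    for c in cs:
        if cv2.contourArea(c)<minA:continue
        P=onplane(n,c.reshape(-1,2),z)[:,:2]
        (cx,cy),(w,h),a=cv2.minAreaRect((P*1000).astype(np.float32))
        if w<h:w,h,a=h,w,a+90
        a=(a+90)%180-90   # long axis yaw deg
        out.append((cx/1000,cy/1000,w,h,a,cv2.contourArea(c)))
    return out
def hsv(p):return cv2.cvtColor(p,cv2.COLOR_BGR2HSV).astype(int)
def show(l,o):
    for r in o:print(l,"c=(%.4f %.4f) %.0fx%.0f mm yaw %.1f A%.0f"%r)
def win(m,x0,y0,x1,y1):
    k=np.zeros_like(m);k[y0:y1,x0:x1]=m[y0:y1,x0:x1];return k
E
python3 - <<'E'
from meas import *
p=cv2.imread("pics/top_0.png");H=hsv(p);h,s,v=H[...,0],H[...,1],H[...,2]
for uv in((260,222),(220,230),(365,200),(110,195),(140,275),(356,280),(352,290),(228,197),(280,185)):print(uv,H[uv[1],uv[0]])
blue=(h>100)&(h<125)&(s>120)
show("carr",rect(win(blue,195,155,320,255),.0295))
show("prop",rect(win((h<30)&(v>110)&(s<100)&(s>25),195,200,310,245),.0575))
show("board",rect(win((h<25)&(s>70),310,155,420,236),.012))
show("dish",rect(win((h>90)&(s>90),105,240,175,310),.024))
show("tray",rect(win((v<95)&(s<70),75,150,165,230),.022))
show("handle",rect(win(((h<6)|(h>174))&(s>150),330,240,380,310),.056))
E
```

```text
(260, 222) [ 21  52 138]
(220, 230) [108 184  97]
(365, 200) [ 18  99 106]
(110, 195) [120   7  74]
(140, 275) [103 126  91]
(356, 280) [  1 220 123]
(352, 290) [ 17 123 104]
(228, 197) [ 27  26 100]
(280, 185) [105  20 103]
carr c=(0.5646 -0.0301) 249x174 mm yaw -83.3 A6714
prop c=(0.5261 -0.0392) 79x27 mm yaw 15.8 A330
prop c=(0.5349 -0.1107) 78x27 mm yaw 11.7 A327
board c=(0.5938 -0.3076) 209x169 mm yaw 89.6 A5128
dish c=(0.3922 0.2515) 111x108 mm yaw -81.2 A1900
tray c=(0.5949 0.3118) 209x158 mm yaw -86.6 A4773
handle c=(0.3877 -0.2688) 108x16 mm yaw 4.5 A252
```

Run:
```python
from h import *
a=np.radians(101.7)
plan([((.535,-.1107,.20),a),((.535,-.1107,.10),a),((.535,-.1107,.052),a)])
```

```text
[ 0.535  -0.1107  0.2   ] -> 5.01 -53.17 -39.86 -36.7 -0.1 -0.0
[ 0.535  -0.1107  0.1   ] -> 15.01 -53.17 -39.84 -36.7 -0.1 -0.0
[ 0.535  -0.1107  0.052 ] -> 19.81 -53.17 -39.84 -36.7 -0.1 -0.0
```

Call:
step_arm(
  targets="5 -53.2 -39.85 -36.7 0 0 6; 5 -53.2 -39.85 -36.7 0 0 6; 5 -53.2 -39.85 -36.7 0 0 6; 5 -53.2 -39.85 -36.7 0 0 6; 5 -53.2 -39.85 -36.7 0 0 6; 5 -53.2 -39.85 -36.7 0 0 6; 5 -53.2 -39.85 -36.7 0 0 6; 5 -53.2 -39.85 -36.7 0 0 6; 5 -53.2 -39.85 -36.7 0 0 6; 5 -53.2 -39.85 -36.7 0 0 6; 5 -53.2 -39.85 -36.7 0 0 6; 5 -53.2 -39.85 -36.7 0 0 6",
  squeeze=40,
)

```text
t: 1.6
ee_pos: [0.5364, -0.1144, 0.2051]
tool_rot: [2.348, 1.569, -2.165]
wrist_force: [-0.4, -0.1, 0.2]
width: 0.0599
```

Run:
```python
from h import *
a=np.radians(101.7)
plan([((.535,-.1107,.10),a),((.535,-.1107,.052),a)])
```

```text
[ 0.535  -0.1107  0.1   ] -> 9.91 0.06 0.4 -0.3 -0.1 -0.1
[ 0.535  -0.1107  0.052 ] -> 14.71 0.05 0.41 -0.3 -0.1 -0.1
```

Call:
step_arm(
  targets="5 0 0.4 0 0 0 6; 10 0 0.4 0 0 0 6; 12.5 0 0.4 0 0 0 6; 14.7 0 0.4 0 0 0 6; 14.7 0 0.4 0 0 0 6; 14.7 0 0.4 0 0 0 1.5; 14.7 0 0.4 0 0 0 1.5; 14.7 0 0.4 0 0 0 1.5; 14.7 0 0.4 0 0 0 1.5; 14.7 0 0.4 0 0 0 1.5",
)

```text
t: 2.85
ee_pos: [0.5363, -0.1108, 0.0593]
tool_rot: [-2.855, 1.569, -1.085]
wrist_force: [-1.3, 1.4, 7.4]
width: 0.0272
```

Run:
```python
from h import *
a=np.radians(95)
plan([((.535,-.1107,.14),a),((.594,-.350,.14),a),((.594,-.350,.039),a)])
```

```text
[ 0.535  -0.1107  0.14  ] -> -8.67 0.12 0.02 6.4 -0.1 0.0
[ 0.594 -0.35   0.14 ] -> -8.62 -0.92 -24.61 6.4 -0.1 0.0
[ 0.594 -0.35   0.039] -> 1.48 -0.91 -24.59 6.4 -0.1 0.0
```

Call:
step_arm(
  targets="-4 0.1 0 0 0 0 1.5; -8.7 0.1 0 0 0 0 1.5; -8.7 -0.3 -6 3 0 0 1.5; -8.7 -0.5 -12 6.4 0 0 1.5; -8.7 -0.7 -18 6.4 0 0 1.5; -8.7 -0.9 -24.6 6.4 0 0 1.5; -8.7 -0.9 -24.6 6.4 0 0 1.5; -4 -0.9 -24.6 6.4 0 0 1.5; -1 -0.9 -24.6 6.4 0 0 1.5; 0.8 -0.9 -24.6 6.4 0 0 1.5; 1.4 -0.9 -24.6 6.4 0 0 1.5; 1.4 -0.9 -24.6 6.4 0 0 1.5",
)

```text
t: 4.35
ee_pos: [0.5943, -0.3502, 0.0465]
tool_rot: [-2.622, 1.568, -0.963]
wrist_force: [-0.5, 0.2, -0.8]
width: 0.0273
```

Call:
step_arm(
  targets="0.1 0 0 0 0 0 1.5; 0.1 0 0 0 0 0 5; 0.1 0 0 0 0 0 5; 0.1 0 0 0 0 0 5; -5 0 0 0 0 0 5; -11 0 0 0 0 0 5; -11 0 0 0 0 0 5",
)

```text
t: 5.22
ee_pos: [0.5967, -0.3518, 0.1623]
tool_rot: [-2.37, 1.559, -0.711]
wrist_force: [0.6, 0.3, 0.5]
width: 0.0501
```

```bash
cat > props.py <<'E'
from meas import *
def props(fr):
    p,d=fr["top"];H=hsv(p);h,s,v=H[...,0],H[...,1],H[...,2]
    m=(h<32)&(v>100)&(s<80)&(s>25)
    show("deck",rect(win(m,195,205,312,250),.0575,minA=120))
    show("board",rect(win((h<32)&(v>115)&(s<80)&(s>25),315,150,415,240),.040,minA=120))
E
python3 - <<'E'
from props import *
props(grab("1")); crop("top","1",190,140,420,260,3,"c1")
E
```

```text
deck c=(0.5253 -0.0392) 80x28 mm yaw 15.9 A329
board c=(0.5943 -0.3496) 80x31 mm yaw 5.3 A260
```

View pics/c1.png

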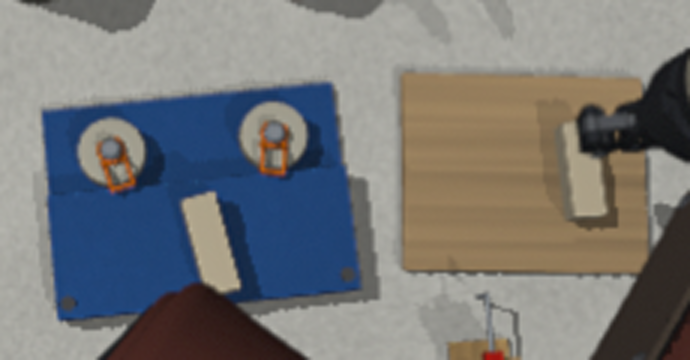

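The first prop lies on the board (about px 585,170 of the crop); the other still lies on the deck (px 210,245), unmoved.

Run:
```python
from h import *
a=np.radians(105.8)
plan([((.5257,-.0392,.14),a),((.5257,-.0392,.052),a)])
```

```text
[ 0.5257 -0.0392  0.14  ] -> 1.0 4.11 31.58 -10.7 -0.2 0.1
[ 0.5257 -0.0392  0.052 ] -> 9.8 4.13 31.61 -10.7 -0.2 0.1
```

Call:
step_arm(
  targets="0.5 1 6 -2 0 0 6; 1 1.8 12 -4 0 0 6; 1 2.6 18 -6 0 0 6; 1 3.4 24 -10.7 0 0 6; 1 4.1 30 -10.7 0 0 6; 1 4.1 31.6 -10.7 0 0 6; 1 4.1 31.6 -10.7 0 0 6; 5 4.1 31.6 -10.7 0 0 6; 8 4.1 31.6 -10.7 0 0 6; 9.8 4.1 31.6 -10.7 0 0 6; 9.8 4.1 31.6 -10.7 0 0 6; 9.8 4.1 31.6 -10.7 0 0 6",
)

```text
t: 6.82
ee_pos: [0.5266, -0.0404, 0.0584]
tool_rot: [-2.658, 1.566, -0.814]
wrist_force: [0.7, -0.9, 0.6]
width: 0.0598
```

Call:
step_arm(
  targets="0 0 0 0 0 0 1.5; 0 0 0 0 0 0 1.5; 0 0 0 0 0 0 1.5; 0 0 0 0 0 0 1.5; -4 0 0 0 0 0 1.5; -8.7 0 0 0 0 0 1.5; -8.7 0 0 0 0 0 1.5",
)

```text
t: 7.7
ee_pos: [0.5286, -0.0405, 0.1488]
tool_rot: [-2.312, 1.56, -0.467]
wrist_force: [0.6, -0.6, -1.1]
width: 0.027
```

Run:
```python
from h import *
a=np.radians(95)
plan([((.594,-.264,.14),a),((.594,-.264,.039),a)])
```

```text
[ 0.594 -0.264  0.14 ] -> 0.46 -0.24 -23.29 10.7 -0.4 0.5
[ 0.594 -0.264  0.039] -> 10.56 -0.16 -23.21 10.7 -0.4 0.5
```

Call:
step_arm(
  targets="0.2 0 -6 3 0 0 1.5; 0.4 -0.2 -12 6 0 0 1.5; 0.5 -0.2 -18 10.7 -0.4 0.5 1.5; 0.5 -0.2 -23.2 10.7 -0.4 0.5 1.5; 0.5 -0.2 -23.2 10.7 -0.4 0.5 1.5; 5 -0.2 -23.2 10.7 -0.4 0.5 1.5; 8 -0.2 -23.2 10.7 -0.4 0.5 1.5; 10 -0.2 -23.2 10.7 -0.4 0.5 1.5; 10.6 -0.2 -23.2 10.7 -0.4 0.5 1.5; 10.6 -0.2 -23.2 10.7 -0.4 0.5 1.5",
)

```text
t: 8.95
ee_pos: [0.5941, -0.2632, 0.0443]
tool_rot: [0.625, 1.57, 2.284]
wrist_force: [-0.6, 0.5, -0.5]
width: 0.0273
```

Call:
step_arm(
  targets="0 0 0 0 0 0 1.5; 0 0 0 0 0 0 5; 0 0 0 0 0 0 5; 0 0 0 0 0 0 5; -5 0 0 0 0 0 5; -11 0 0 0 0 0 5; -15 -2 8 0 0 0 5; -15 -5 14 0 0 0 5; -15 -8 18 0 0 0 5; -15 -8 20 0 0 0 5",
)

```text
t: 10.2
ee_pos: [0.6576, -0.0543, 0.1949]
tool_rot: [-0.602, 1.57, 1.059]
wrist_force: [0.8, -0.6, 0.2]
width: 0.0501
```

Run:
```python
from props import *
props(grab("2")); crop("top","2",190,140,420,310,3,"c2")
print(arm.get_obs()['ee_pos'])
```

```text
board c=(0.5942 -0.3459) 79x37 mm yaw 2.8 A318
board c=(0.5935 -0.2608) 80x34 mm yaw 5.9 A282
[ 0.65695467 -0.05303798  0.19464755]
```

View pics/c2.png

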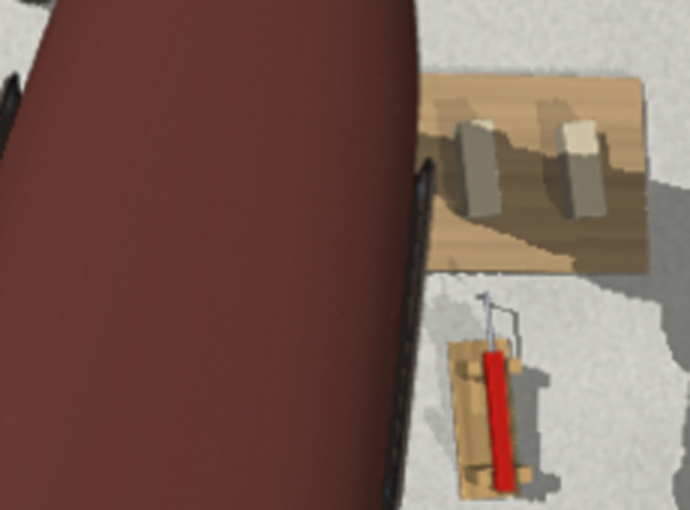

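View pics/side_2.png

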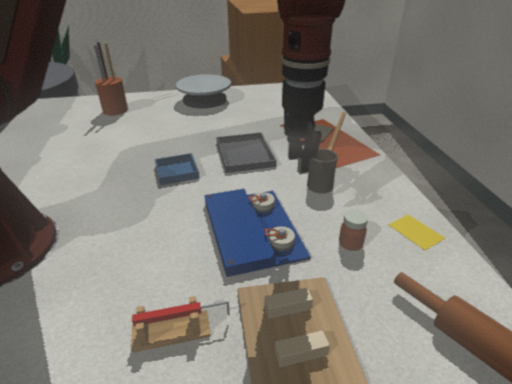

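Run:
```python
from meas import *
c=lambda x,y,x0,y0,s=6:((x+.5)/s-.5+x0,(y+.5)/s-.5+y0)
T=lambda x,y:c(x,y,195,155);S=lambda x,y:c(x,y,190,170)
A=onplane("top",T(194,206),.042)[0];B=onplane("top",T(519,172),.042)[0]
print("top shafts",A.round(4),B.round(4),np.linalg.norm(A-B),"yaw",np.degrees(np.arctan2(*(A-B)[[1,0]]))-90)
print(tri(T(194,206),S(440,155)),tri(T(519,172),S(552,374)))
wa=onplane("top",T(193,213),.0305)[0];wb=onplane("top",T(517,180),.0305)[0];print("wheels",wa,wb)
for nm,t,s in(("a hole",(207,257),(391,171)),("a bar",(217,287),(365,171)),("b hole",(516,226),(498,373)),("b bar",(517,254),(462,374))):
    print(nm,onplane("top",T(*t),.0395)[0].round(4),tri(T(*t),S(*s)),onplane("side",S(*s),.0395)[0].round(4))
p=cv2.imread("pics/top_0.png");H=hsv(p);h,s,v=H[...,0],H[...,1],H[...,2]
m=win((h<16)&(s>120),200,165,310,210);show("clip",rect(m,.037,minA=5))
ps=cv2.imread("pics/side_0.png");H=hsv(ps);h,s,v=H[...,0],H[...,1],H[...,2]
m=win(((h<14)|(h>172))&(s>110),230,180,310,260);show("clipS",rect(m,.037,"side",minA=5))
# enlarge
for n,b,o in(("top",(212,172,244,212),"ca"),("top",(266,168,298,208),"cb"),("side",(240,182,280,212),"cas"),("side",(258,220,298,250),"cbs")):crop(n,"0",*b,14,o)
a=[cv2.imread(f"pics/{o}.png") for o in("ca","cb")];cv2.imwrite("pics/cab.png",np.hstack([cv2.resize(x,(390,490)) for x in a]))
a=[cv2.imread(f"pics/{o}.png") for o in("cas","cbs")];cv2.imwrite("pics/cabs.png",np.hstack([cv2.resize(x,(400,300)) for x in a]))
```

```text
top shafts [0.605 0.042 0.042] [ 0.6211 -0.0916  0.042 ] 0.13454907304811425 yaw 6.882904673775556
(array([0.6054899 , 0.04225455, 0.0374659 ]), np.float64(0.00025628656077048007)) (array([ 0.62155558, -0.09203848,  0.03540316]), np.float64(0.0007622141915690772))
wheels [0.60401884 0.04295387 0.0305    ] [ 0.61988078 -0.09167873  0.0305    ]
a hole [0.5842 0.0363 0.0395] (array([0.58449523, 0.03648774, 0.03625411]), np.float64(0.00022392990969410942)) [0.5836 0.0321 0.0395]
a bar [0.5718 0.032  0.0395] (array([0.57237745, 0.03188487, 0.04087009]), np.float64(0.0007085838241349673)) [0.5734 0.0338 0.0395]
b hole [ 0.5989 -0.0906  0.0395] (array([ 0.60037574, -0.09080632,  0.0374354 ]), np.float64(0.001079304910545864)) [ 0.601  -0.093   0.0395]
b bar [ 0.5873 -0.091   0.0395] (array([ 0.58789154, -0.09103955,  0.03915064]), np.float64(0.0005683246406226194)) [ 0.5884 -0.0914  0.0395]
clip c=(0.5914 0.0387) 40x23 mm yaw 21.0 A81
clip c=(0.6068 -0.0916) 40x22 mm yaw -4.2 A81
clipS c=(0.6120 -0.1010) 26x16 mm yaw -50.7 A13
clipS c=(0.5933 0.0321) 22x9 mm yaw -63.6 A7
```

View pics/cab.png

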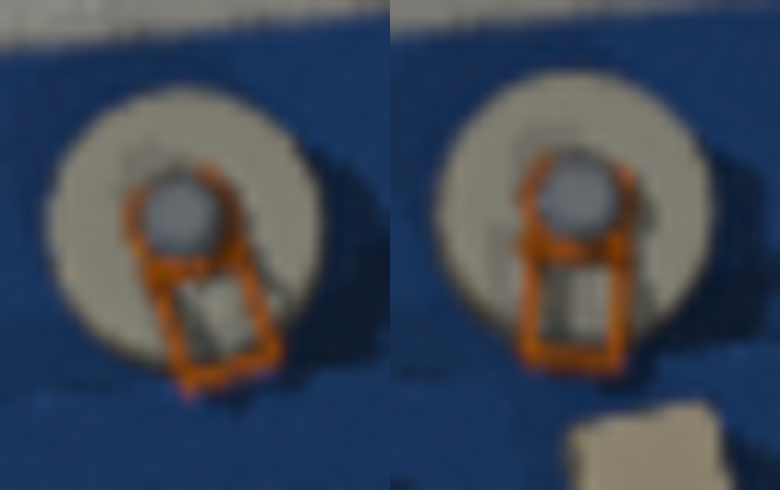

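View pics/cabs.png

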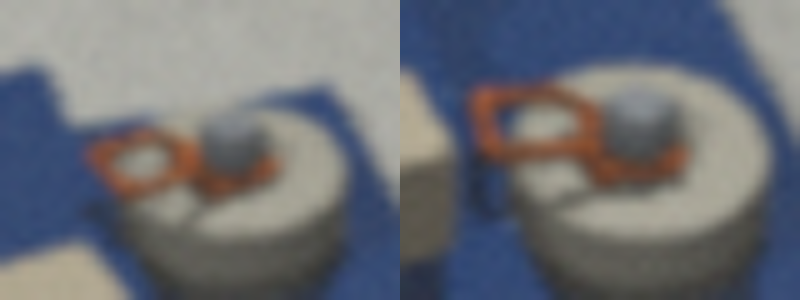

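Run:
```python
from h import *
a=np.radians(94.5)
plan([((.5,-.2,.2),a),((.3877,-.2688,.15),a),((.3877,-.2688,.049),a)])
```

```text
[ 0.5 -0.2  0.2] -> -1.16 16.98 -13.19 0.8 0.1 -0.0
[ 0.3877 -0.2688  0.15  ] -> 3.84 28.8 -19.01 0.8 0.1 -0.0
[ 0.3877 -0.2688  0.049 ] -> 13.94 28.79 -19.03 0.8 0.1 -0.0
```

Call:
step_arm(
  targets="0 5 -4 0 0 0 5; 0 10 -8 0 0 0 5; 0 15 -11 0 0 0 5; 1 20 -14 0 0 0 5; 3 25 -17 0 0 0 5; 3.8 28.8 -19 0.8 0 0 5; 3.8 28.8 -19 0.8 0 0 5; 3.8 28.8 -19 0.8 0 0 5",
)

```text
t: 11.3
ee_pos: [0.3878, -0.2692, 0.1567]
tool_rot: [-0.243, 1.569, 1.405]
wrist_force: [1.0, 0.6, -0.4]
width: 0.05
```

Run:
```python
from h import *
a=np.radians(94.5)
plan([((.3877,-.2688,.15),a),((.3877,-.2688,.049),a)])
grab("3");crop("side","3",90,200,280,360,4,"c3s")
```

```text
[ 0.3877 -0.2688  0.15  ] -> 0.07 0.0 0.04 -0.1 0.1 0.0
[ 0.3877 -0.2688  0.049 ] -> 10.17 0.01 0.02 -0.1 0.1 0.0
```

View pics/c3s.png

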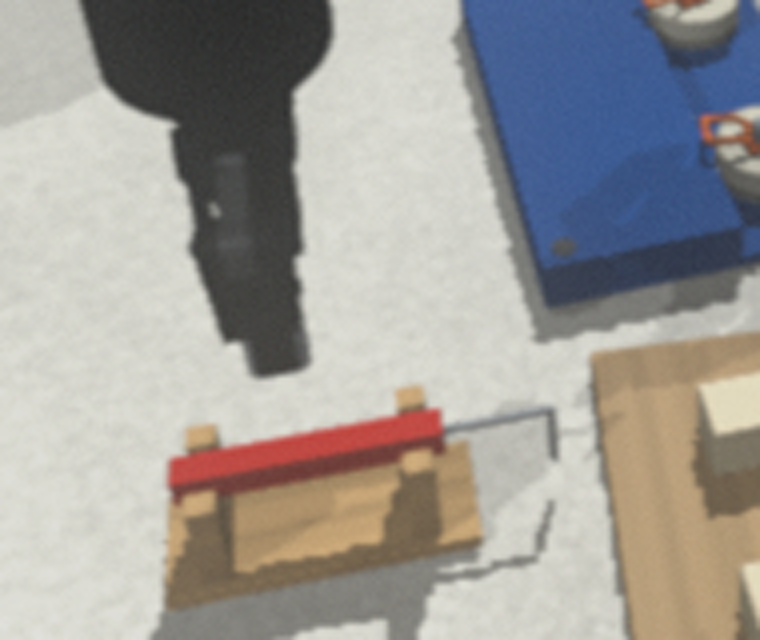

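The gripper stands above the red handle (crop px 305,450), between the posts; the hook points down at px (555,460).

Call:
step_arm(
  targets="5 0 0 0 0 0 5; 8.5 0 0 0 0 0 5; 10.2 0 0 0 0 0 5; 10.2 0 0 0 0 0 5; 10.2 0 0 0 0 0 0.5; 10.2 0 0 0 0 0 0.5; 10.2 0 0 0 0 0 0.5; 10.2 0 0 0 0 0 0.5; 10.2 0 0 0 0 0 0.5; 10.2 0 0 0 0 0 0.5",
  squeeze=90,
)

```text
t: 12.65
ee_pos: [0.3892, -0.269, 0.0558]
tool_rot: [-1.564, 1.569, 0.085]
wrist_force: [0.2, 1.1, 6.4]
width: 0.0124
```

Run:
```python
from h import *
o=arm.get_obs();print(o['ee_pos'],Ro.from_euler('xyz',o['tool_rot']).as_matrix().round(3),o['width'])
```

```text
[ 0.38920618 -0.26899552  0.05584361] [[ 0.002 -0.997 -0.079]
 [ 0.    -0.079  0.997]
 [-1.    -0.002  0.   ]] 0.012442891440559526
```

Call:
step_arm(
  targets="-3 0 0 0 0 0 0.5; -6 0 0 0 0 0 0.5; -10 0 0 0 0 0 0.5; -12 -2 4 0 0 0 0.5; -12 -4 8 0 0 0 0.5; -12 -6 12 0 0 0 0.5; -12 -8 16 0 0 0 0.5; -12 -8 17 0 0 0 0.5; -12 -8 17 0 0 0 0.5; -12 -8 17 0 0 0 0.5",
)

```text
t: 13.9
ee_pos: [0.4552, -0.0942, 0.1762]
tool_rot: [-1.777, 1.568, -0.128]
wrist_force: [0.5, -0.0, -1.0]
width: 0.0127
```

Run:
```python
from h import *
o=arm.get_obs();print(o['ee_pos'],o['width'])
R=Ro.from_euler('xyz',o['tool_rot']).as_matrix()
hx=-R[:,1];tip=o['ee_pos']+R[:,0]*.006+hx*.1-np.array([0,0,.034])
print(tip,proj("top",tip),proj("side",tip))
grab("4")
for n in("top","side"):
    u,v=map(int,proj(n,tip)[0]);x0=max(u-70,0);y0=max(v-55,0)
    crop(n,"4",x0,y0,x0+130,y0+100,6,"c4"+n);print(n,x0,y0)
```

```text
[ 0.45515191 -0.09415676  0.17621476] 0.012732288801990004
[ 0.55486138 -0.08635878  0.13645159] [[282.18677865 204.56152709]] [[249.92761794 194.85113085]]
top 212 149
side 179 139
```

View pics/c4top.png

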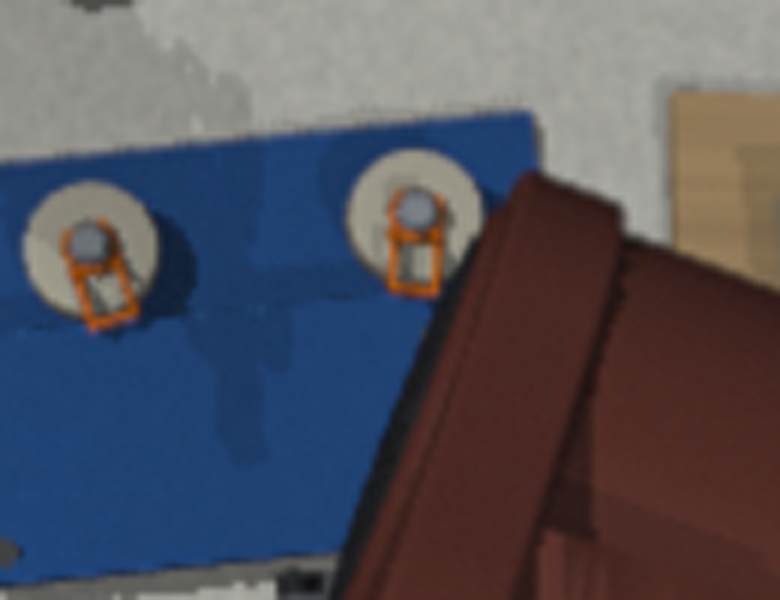

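View pics/c4side.png

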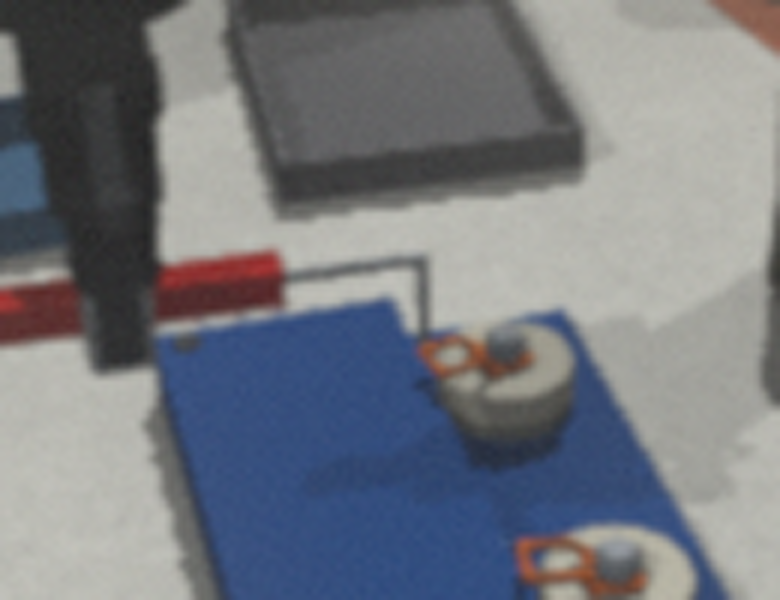

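```bash
cat >> h.py <<'E'
def ptip(wps,w=.1):
    out=[]
    for tip,yaw in wps:
        y=np.radians(yaw);out.append((np.array(tip)-.1*np.array([np.cos(y),np.sin(y),0])+[0,0,.034],y+np.pi/2))
    plan(out)
def tipnow():
    o=arm.get_obs();R=Ro.from_euler('xyz',o['tool_rot']).as_matrix();hx=-R[:,1]
    if hx[0]<0:hx=-hx
    return o['ee_pos']+R[:,0]*.006+hx*.1+R[:,0]*.034
E
python3 - <<'E'
from h import *
ptip([((.598,-.0908,.08),-2),((.598,-.0908,.060),-2)])
E
```

```text
[ 0.4981 -0.0873  0.114 ] -> 5.62 -4.32 0.36 6.4 -0.0 0.1
[ 0.4981 -0.0873  0.094 ] -> 7.62 -4.32 0.36 6.4 -0.0 0.1
```

Call:
step_arm(
  targets="2 -2 0 6.4 0 0 0.5; 5.6 -4.3 0.35 6.4 0 0 0.5; 7.6 -4.3 0.35 6.4 0 0 0.5; 7.6 -4.3 0.35 6.4 0 0 0.5; 7.6 -4.3 0.35 6.4 0 0 0.5",
)

```text
t: 14.62
ee_pos: [0.4981, -0.0881, 0.1009]
tool_rot: [-1.673, 1.568, -0.137]
wrist_force: [1.2, 0.5, -0.3]
width: 0.0127
```

```bash
cat > look.py <<'E'
import sys
from h import *
nm=sys.argv[1]
t=tipnow();print("tip",t.round(4),"w",arm.get_obs()['width'],[proj(n,t).round(1) for n in C])
grab(nm)
ims=[]
for n in("top","side"):
    u,v=map(int,proj(n,t)[0]);x0=max(u-27,0);y0=max(v-30,0);print(n,x0,y0,"scale 7")
    crop(n,nm,x0,y0,x0+55,y0+60,7,"tmp");ims.append(cv2.imread("pics/tmp.png"))
cv2.imwrite(f"pics/l{nm}.png",np.hstack(ims))
E
python3 look.py 5; python3 -c "
from h import *
ptip([((.598,-.0908,.0335),-2)])"
```

```text
tip [ 0.5981 -0.0916  0.0612] w 0.012720194568316526 [array([[281.7, 191.1]]), array([[271.3, 223.6]])]
top 254 161 scale 7
side 244 193 scale 7
[ 0.4981 -0.0873  0.0675] -> 2.78 0.05 0.06 0.0 -0.0 0.2
```

View pics/l5.png

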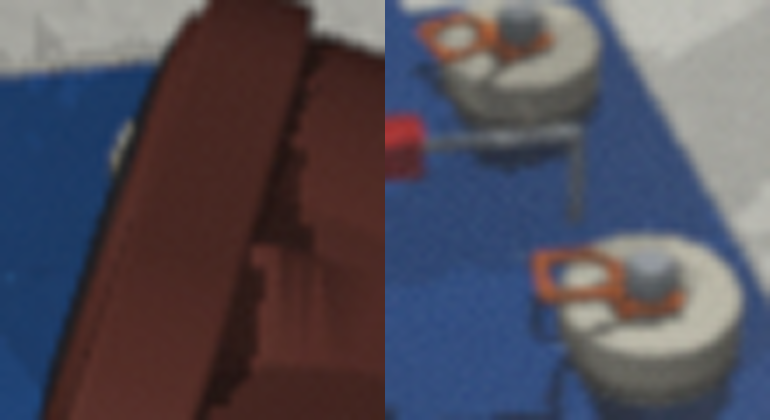

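```bash
python3 -c "
from h import *
ptip([((.5992,-.0913,.0335),-2)]);print(proj('side',[(.5992,-.0913,.0335),(.5992,-.0913,.0395)]))"
```

```text
[ 0.4993 -0.0878  0.0675] -> 2.78 -0.07 0.02 0.0 -0.0 0.2
[[271.53788909 233.46145871]
 [271.5974559  231.32977701]]
```

Call:
step_arm(
  targets="1 -0.1 0 0 0 0 0.5; 2 -0.1 0 0 0 0 0.5; 2.8 -0.1 0 0 0 0 0.5; 2.8 -0.1 0 0 0 0 0.5",
)

```text
t: 15.22
ee_pos: [0.4989, -0.0878, 0.0724]
tool_rot: [-1.592, 1.569, -0.056]
wrist_force: [-0.5, -0.2, -1.1]
width: 0.0124
```

```bash
python3 look.py 6
```

```text
tip [ 0.5989 -0.0912  0.0326] w 0.012386481757777247 [array([[280.6, 192.7]]), array([[271.4, 233.8]])]
top 253 162 scale 7
side 244 203 scale 7
```

View pics/l6.png

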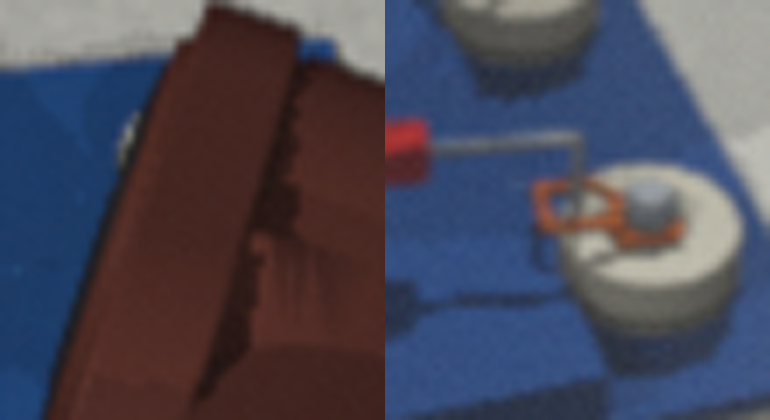

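The hook (right half, px ~575,210) stands inside clip b's loop. Pulling level.

Call:
step_arm(
  targets="0 0.5 0 0 0 0 0.5; 0 1 0 0 0 0 0.5; 0 1.5 0 0 0 0 0.5; 0 2 0 0 0 0 0.5; 0 2.5 0 0 0 0 0.5; 0 3 0 0 0 0 0.5; 0 3.5 0 0 0 0 0.5; 0 4 0 0 0 0 0.5; 0 4.5 0 0 0 0 0.5; 0 5 0 0 0 0 0.5; 0 5.5 0 0 0 0 0.5; 0 5.5 0 0 0 0 0.5",
)

```text
t: 16.82
ee_pos: [0.4441, -0.086, 0.073]
tool_rot: [-1.671, 1.568, -0.135]
wrist_force: [-0.4, -0.5, -0.3]
width: 0.0122
```

```bash
python3 look.py 7
```

```text
tip [ 0.5442 -0.0895  0.0333] w 0.012199039780458184 [array([[279.9, 214.6]]), array([[245.8, 235.9]])]
top 252 184 scale 7
side 218 205 scale 7
```

View pics/l7.png

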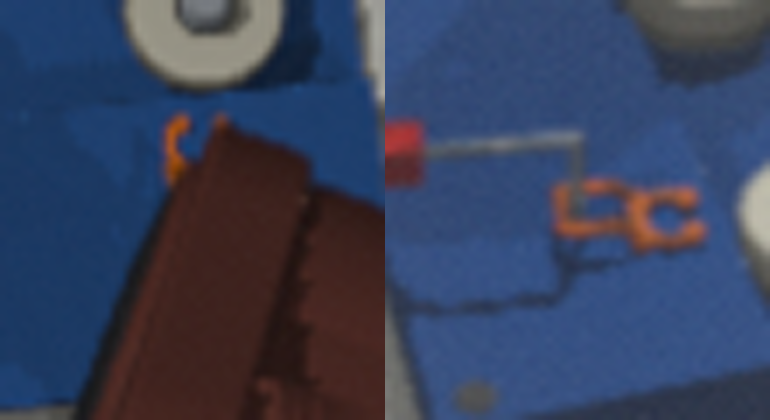

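```bash
python3 -c "
from h import *
ptip([((.547,-.0895,.08),-2),((.5838,.0348,.08),19),((.5838,.0348,.060),19)])"
```

```text
[ 0.4471 -0.086   0.114 ] -> -4.7 -0.26 0.02 0.0 -0.0 0.2
[0.4892 0.0022 0.114 ] -> -4.69 -4.17 8.98 -21.0 -0.1 0.2
[0.4892 0.0022 0.094 ] -> -2.69 -4.16 8.98 -21.0 -0.1 0.2
```

Call:
step_arm(
  targets="0 -0.4 0 0 0 0 0.5; -1.5 -0.4 0 0 0 0 0.5; -4.7 -0.4 0 0 0 0 0.5; -4.7 -1.5 3 -7 0 0 0.5; -4.7 -3 6 -14 0 0 0.5; -4.7 -4.2 9 -21 0 0 0.5; -4.7 -4.2 9 -21 0 0 0.5; -2.7 -4.2 9 -21 0 0 0.5; -2.7 -4.2 9 -21 0 0 0.5; -2.7 -4.2 9 -21 0 0 0.5",
)

```text
t: 18.18
ee_pos: [0.4897, 0.0019, 0.1005]
tool_rot: [-2.089, 1.567, -0.187]
wrist_force: [0.3, 0.3, -1.0]
width: 0.0125
```

```bash
python3 look.py 8;  python3 -c "
from h import *
ptip([((.5838,.0348,.0332),19)]);print(proj('side',[(.5838,.0348,.0335),(.5838,.0348,.0395)]))"
```

```text
tip [0.5845 0.0344 0.0609] w 0.012529793366346307 [array([[229.5, 196. ]]), array([[254.9, 190.2]])]
top 202 165 scale 7
side 227 160 scale 7
[0.4892 0.0022 0.0672] -> 2.75 0.07 0.06 -0.0 -0.1 0.2
[[254.67811432 199.43048879]
 [254.6643791  197.40986546]]
```

View pics/l8.png

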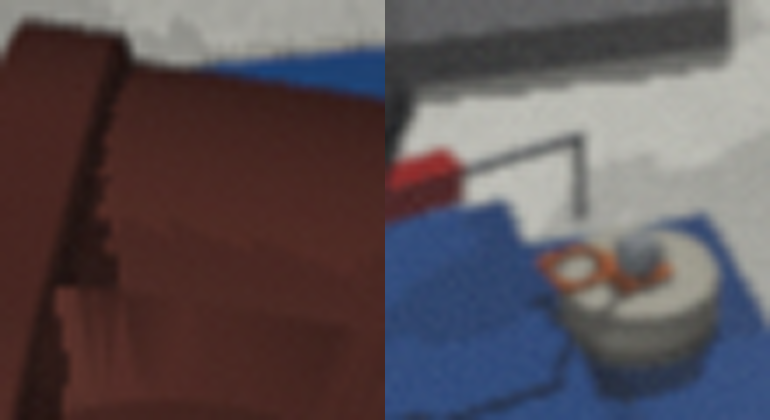

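Call:
step_arm(
  targets="1 0.05 0.05 0 0 0 0.5; 2 0.05 0.05 0 0 0 0.5; 2.75 0.05 0.05 0 0 0 0.5; 2.75 0.05 0.05 0 0 0 0.5",
)

```text
t: 18.77
ee_pos: [0.4889, 0.0024, 0.0725]
tool_rot: [-2.095, 1.568, -0.193]
wrist_force: [0.1, -0.5, -0.5]
width: 0.0126
```

```bash
python3 look.py 9
```

```text
tip [0.5836 0.0349 0.0327] w 0.01264953999659418 [array([[229.8, 198.1]]), array([[254.6, 199.7]])]
top 202 168 scale 7
side 227 169 scale 7
```

View pics/l9.png

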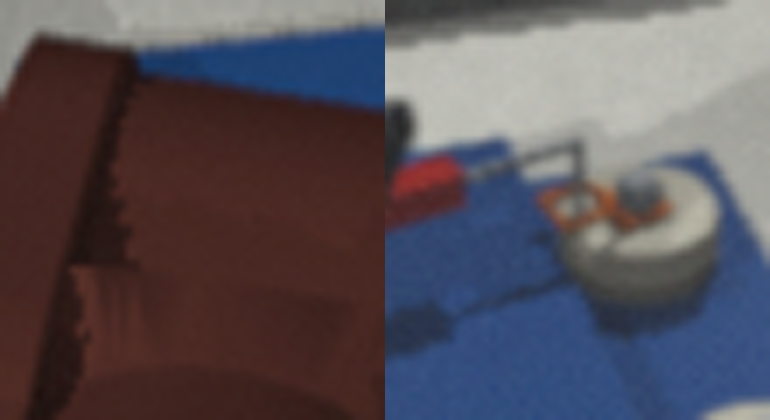

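The hook is in clip a's loop (px ~577,200). Pulling along the clip's axis.

Call:
step_arm(
  targets="0 0.5 0 0 0 0 0.5; 0 1 0 0 0 0 0.5; 0 1.5 0 0 0 0 0.5; 0 2 0 0 0 0 0.5; 0 2.5 0 0 0 0 0.5; 0 3 0 0 0 0 0.5; 0 3.5 0 0 0 0 0.5; 0 4 0 0 0 0 0.5; 0 4.5 0 0 0 0 0.5; 0 5 0 0 0 0 0.5; 0 5.5 0 0 0 0 0.5; 0 5.5 0 0 0 0 0.5",
)

```text
t: 20.38
ee_pos: [0.4371, -0.0156, 0.0729]
tool_rot: [-2.084, 1.567, -0.182]
wrist_force: [0.3, 0.9, -0.5]
width: 0.0121
```

```bash
python3 look.py 10
python3 - <<'E'
from h import *
R=arm.get_obs()
a=np.radians(94.5)
plan([((.44,-.09,.16),a),((.388,-.269,.15),a),((.388,-.269,.0505),a)])
E
```

```text
tip [0.5318 0.0168 0.0333] w 0.012093328806604887 [array([[236.7, 219. ]]), array([[234. , 206.2]])]
top 209 188 scale 7
side 207 176 scale 7
[ 0.44 -0.09  0.16] -> -9.29 2.15 -7.14 14.5 -0.1 0.3
[ 0.388 -0.269  0.15 ] -> -8.3 12.89 -22.37 14.5 -0.1 0.3
[ 0.388  -0.269   0.0505] -> 1.65 12.93 -22.35 14.5 -0.1 0.3
```

View pics/l10.png

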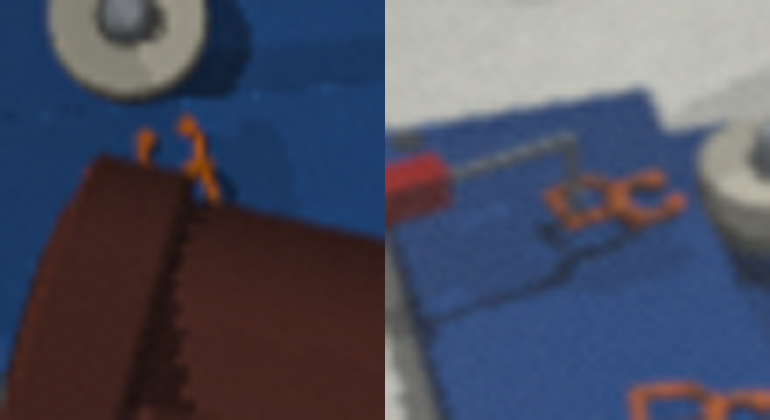

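Call:
step_arm(
  targets="0 -0.4 0 0 0 0 0.5; -1.5 -0.4 0 0 0 0 0.5; -5 -0.4 0 0 0 0 0.5; -9 1.5 -3 3 0 0 0.5; -9 4 -8 7 0 0 0.5; -9 7 -13 11 0 0 0.5; -8.5 10 -18 14.5 0 0 0.5; -8.3 12.9 -22.35 14.5 0 0.3 0.5; -8.3 12.9 -22.35 14.5 0 0.3 0.5; -8.3 12.9 -22.35 14.5 0 0.3 0.5",
)

```text
t: 21.72
ee_pos: [0.3878, -0.2685, 0.1558]
tool_rot: [2.515, 1.569, -2.12]
wrist_force: [-0.4, 0.4, -1.0]
width: 0.0124
```

Run:
```python
from h import *
a=np.radians(94.5)
plan([((.388,-.269,.15),a),((.388,-.269,.0505),a)])
grab("11");crop("side","11",90,200,280,360,4,"c11s")
```

```text
[ 0.388 -0.269  0.15 ] -> -0.02 -0.01 -0.05 -0.1 -0.1 -0.0
[ 0.388  -0.269   0.0505] -> 9.93 -0.02 -0.04 -0.1 -0.1 -0.0
```

View pics/c11s.png

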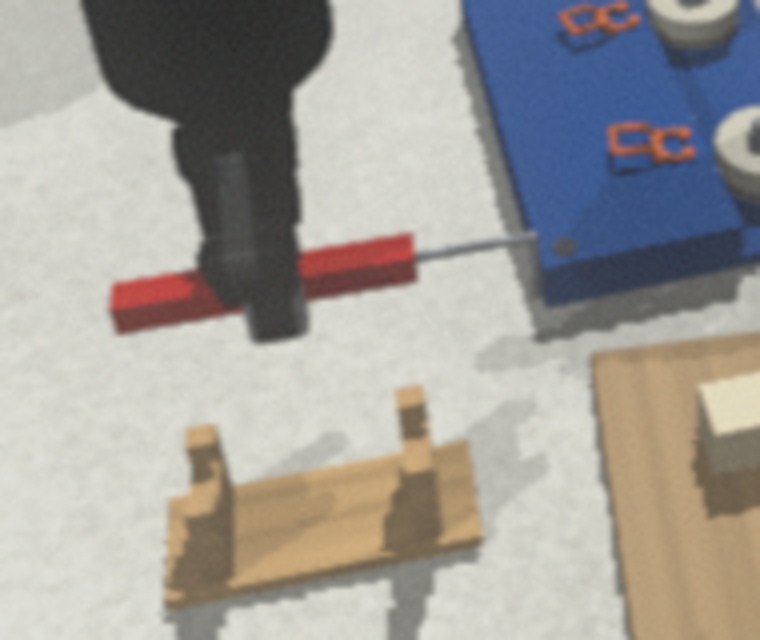

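Call:
step_arm(
  targets="4 0 0 0 0 0 0.5; 7.5 0 0 0 0 0 0.5; 9.2 0 0 0 0 0 0.5; 9.95 0 0 0 0 0 0.5; 9.95 0 0 0 0 0 0.5; 9.95 0 0 0 0 0 0.5",
)

```text
t: 22.58
ee_pos: [0.3886, -0.2677, 0.057]
tool_rot: [3.118, 1.569, -1.515]
wrist_force: [0.2, -1.2, -0.6]
width: 0.0124
```

Call:
step_arm(
  targets="0 0 0 0 0 0 2; 0 0 0 0 0 0 4; 0 0 0 0 0 0 4; -3 0 0 0 0 0 4; -7 0 0 0 0 0 4; -12 0 0 0 0 0 4; -12 0 0 0 0 0 4",
  squeeze=40,
)

```text
t: 23.45
ee_pos: [0.3903, -0.2691, 0.1804]
tool_rot: [-2.574, 1.563, -0.923]
wrist_force: [0.1, -0.5, -0.6]
width: 0.0397
```

Run:
```python
from h import *
grab("12");crop("side","12",90,200,280,360,4,"c12s");crop("top","12",195,155,320,255,6,"c12")
```

```text
(no output)
```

View pics/c12s.png

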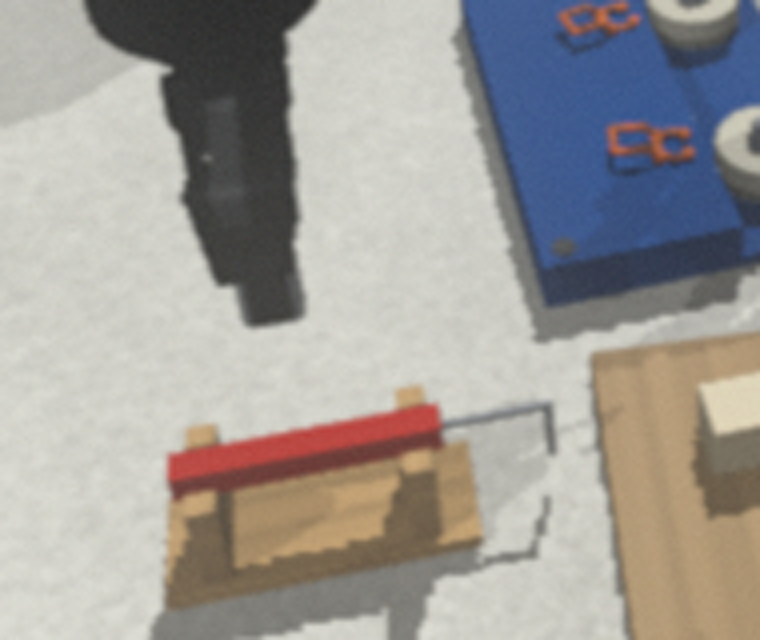

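View pics/c12.png

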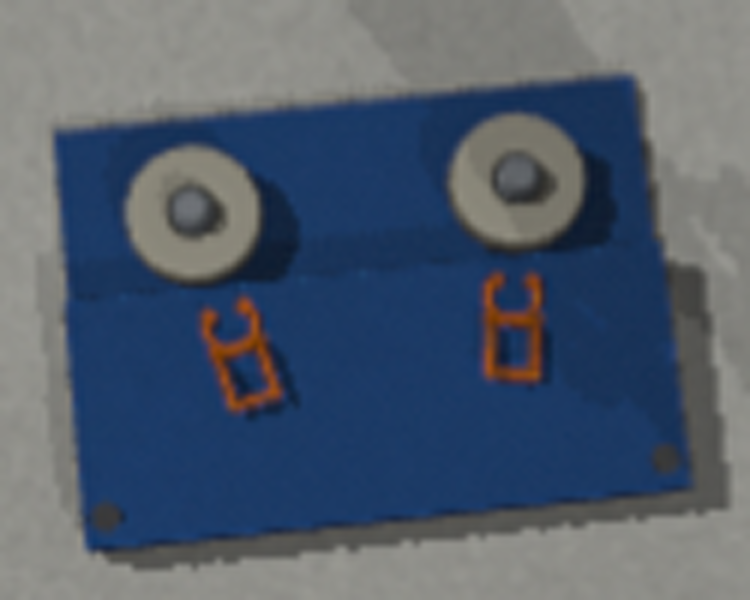

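Run:
```python
from meas import *
p=cv2.imread("pics/top_12.png");H=hsv(p);h,s,v=H[...,0],H[...,1],H[...,2]
m=win((h<16)&(s>120),200,195,310,235);show("clip",rect(m,.036,minA=5))
c=lambda x,y:((x+.5)/6-.5+195,(y+.5)/6-.5+155)
for n,l,b,r in(("a",(247,375),(254,404),(228,320)),("b",(513,346),(515,376),(513,298))):
    L=onplane("top",c(*l),.0385)[0];B=onplane("top",c(*b),.0385)[0];Rr=onplane("top",c(*r),.0315)[0]
    print(n,L.round(4),B.round(4),Rr.round(4),"yaw",np.degrees(np.arctan2(*(Rr-B)[[1,0]])),np.linalg.norm((Rr-L)[:2]),np.linalg.norm((Rr-B)[:2]))
a=np.radians(90-3)
plan([((.546,-.0895,.10),a),((.546,-.0895,.031),a)],tip=25)
```

```text
clip c=(0.5439 0.0220) 41x22 mm yaw 19.3 A88
clip c=(0.5577 -0.0895) 40x20 mm yaw 0.2 A87
a [0.5359 0.019  0.0385] [0.5241 0.016  0.0385] [0.5593 0.0275 0.0315] yaw 18.11099047404364 0.024866268241609236 0.03703643536098756
b [ 0.5493 -0.0895  0.0385] [ 0.537  -0.0903  0.0385] [ 0.5701 -0.09    0.0315] yaw 0.5399143477013417 0.02078940527215826 0.033094407727805926
[ 0.546  -0.0895  0.1   ] -> 5.19 -17.1 16.52 7.6 -0.2 0.0
[ 0.546  -0.0895  0.031 ] -> 12.09 -17.09 16.54 7.6 -0.2 0.0
```

Call:
step_arm(
  targets="0 -4 4 3 0 0 4.5; 0 -8 8 6 0 0 4.5; 1 -12 12 7 0 0 4.5; 3 -16 16 7 0 0 4.5; 5.2 -17.1 16.5 5 0 0 4.5; 5.2 -17.1 16.5 4.3 0 0 4.5; 5.2 -17.1 16.5 4.3 0 0 4.5",
)

```text
t: 24.42
ee_pos: [0.5452, -0.0901, 0.1247]
tool_rot: [2.943, 1.568, -1.765]
wrist_force: [-0.3, 0.1, 0.7]
width: 0.0449
```

Run:
```python
from meas import *
a=np.radians(90.3)
plan([((.546,-.0897,.10),a),((.546,-.0897,.031),a)],tip=25)
```

```text
[ 0.546  -0.0897  0.1   ] -> -0.03 -0.08 0.04 -0.1 -0.1 -0.0
[ 0.546  -0.0897  0.031 ] -> 6.87 -0.09 0.06 -0.1 -0.1 -0.0
```

Call:
step_arm(
  targets="3 -0.1 0 0 0 0 4.5; 5.5 -0.1 0 0 0 0 4.5; 6.7 -0.1 0 0 0 0 4.5; 6.7 -0.1 0 0 0 0 4.5; 6.7 -0.1 0 0 0 0 1.2; 6.7 -0.1 0 0 0 0 1.2; 6.7 -0.1 0 0 0 0 1.2; 6.7 -0.1 0 0 0 0 1.2",
)

```text
t: 25.42
ee_pos: [0.5468, -0.0906, 0.0588]
tool_rot: [-2.838, 1.567, -1.263]
wrist_force: [-1.4, -0.5, 6.7]
width: 0.0201
```

Call:
step_arm(
  targets="-3 0 0 0 0 0 1.2; -6 0 0 0 0 0 1.2; -8 0 0 0 0 0 1.2; -8 0 0 0 0 0 1.2",
)

```text
t: 25.92
ee_pos: [0.5479, -0.0906, 0.1405]
tool_rot: [-2.35, 1.565, -0.776]
wrist_force: [0.4, 0.4, 0.2]
width: 0.02
```

Run:
```python
from h import *
a=np.radians(90.3)
plan([((.5,.1,.15),a),((.375,.238,.08),a),((.375,.238,.021),a)],tip=25)
grab("13");crop("side","13",150,120,300,240,5,"c13s")
```

```text
[0.5  0.1  0.15] -> -3.56 4.7 19.07 -0.1 -0.3 0.3
[0.375 0.238 0.08 ] -> 3.33 17.18 32.94 -0.1 -0.3 0.3
[0.375 0.238 0.021] -> 9.23 17.2 32.97 -0.1 -0.3 0.3
```

View pics/c13s.png

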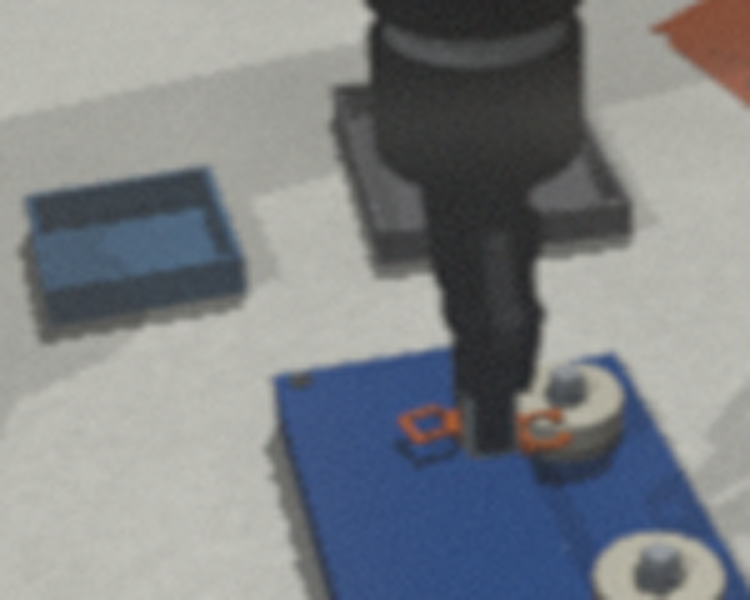

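Call:
step_arm(
  targets="-2 2 5 0 0 0 1.2; -2 4 10 0 0 0 1.2; -2 6.5 15 0 0 0 1.2; -2 9 20 0 0 0 1.2; -1 12 25 0 0 0 1.2; 0 15 29 0 0 0 1.2; 2 17.2 33 0 -0.3 0.3 1.2; 3.5 17.2 33 0 -0.3 0.3 1.2; 6.5 17.2 33 0 -0.3 0.3 1.2; 8.5 17.2 33 0 -0.3 0.3 1.2; 9.2 17.2 33 0 -0.3 0.3 1.2; 9.2 17.2 33 0 -0.3 0.3 1.2",
)

```text
t: 27.52
ee_pos: [0.3729, 0.2385, 0.0448]
tool_rot: [1.324, 1.565, 2.898]
wrist_force: [0.7, -0.1, 0.0]
width: 0.0196
```

Call:
step_arm(
  targets="0 0 0 0 0 0 1.2; 0 0 0 0 0 0 3.2; 0 0 0 0 0 0 3.2; 0 0 0 0 0 0 3.2; -3 0 0 0 0 0 3.2; -8 0 0 0 0 0 3.2; -12 0 -4 0 0 0 3.2; -12 -4 -9 0 0 0 3.2; -12 -8 -14 0 0 0 3.2; -12 -12 -18 0 0 0 3.2",
)

```text
t: 28.78
ee_pos: [0.4953, 0.057, 0.1643]
tool_rot: [1.269, 1.566, 2.844]
wrist_force: [1.6, 0.7, 0.4]
width: 0.0322
```

Run:
```python
from h import *
a=np.radians(108.8)
plan([((.535,.0192,.10),a),((.535,.0192,.032),a)],tip=25)
grab("14");crop("top","14",100,150,320,310,3,"c14")
```

```text
[0.535  0.0192 0.1   ] -> 3.91 -3.97 -3.8 -18.6 0.1 -0.2
[0.535  0.0192 0.032 ] -> 10.71 -4.01 -3.81 -18.6 0.1 -0.2
```

View pics/c14.png

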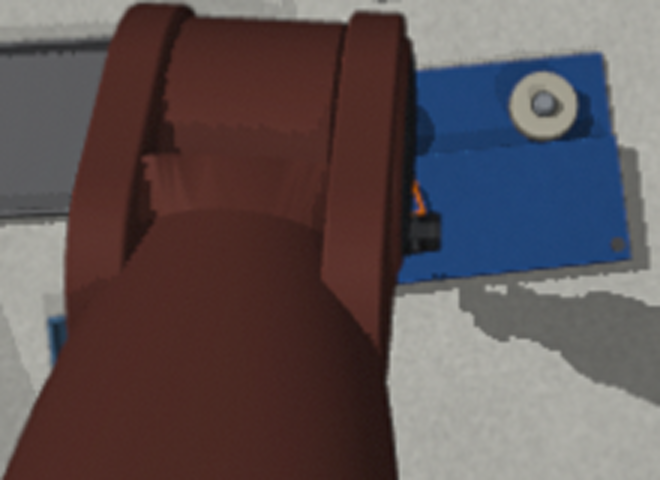

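Call:
step_arm(
  targets="0 -2 -2 -9 0 0 4.5; 2 -4 -3.8 -18.6 0 0 4.5; 3.9 -4 -3.8 -18.6 0 0 4.5; 7 -4 -3.8 -18.6 0 0 4.5; 9.5 -4 -3.8 -18.6 0 0 4.5; 10.6 -4 -3.8 -18.6 0 0 4.5; 10.6 -4 -3.8 -18.6 0 0 4.5; 10.6 -4 -3.8 -18.6 0 0 1.2; 10.6 -4 -3.8 -18.6 0 0 1.2; 10.6 -4 -3.8 -18.6 0 0 1.2; 10.6 -4 -3.8 -18.6 0 0 1.2",
)

```text
t: 30.25
ee_pos: [0.5389, 0.0168, 0.059]
tool_rot: [0.773, 1.571, 2.668]
wrist_force: [-0.2, 0.3, 6.5]
width: 0.0199
```

Call:
step_arm(
  targets="-3 0 0 0 0 0 1.2; -6 0 0 0 0 0 1.2; -8 0 0 0 0 0 1.2; -8 0 0 0 0 0 1.2",
)

```text
t: 30.75
ee_pos: [0.54, 0.0167, 0.1405]
tool_rot: [-1.976, 1.568, -0.081]
wrist_force: [1.0, -0.2, -1.2]
width: 0.0194
```

Run:
```python
from h import *
a=np.radians(98)
plan([((.372,.266,.11),a),((.372,.266,.033),a)],tip=25)
grab("15");crop("side","15",150,120,300,240,5,"c15s")
```

```text
[0.372 0.266 0.11 ] -> 0.49 8.0 28.98 10.6 -0.1 0.2
[0.372 0.266 0.033] -> 8.19 8.02 28.99 10.6 -0.1 0.2
```

View pics/c15s.png

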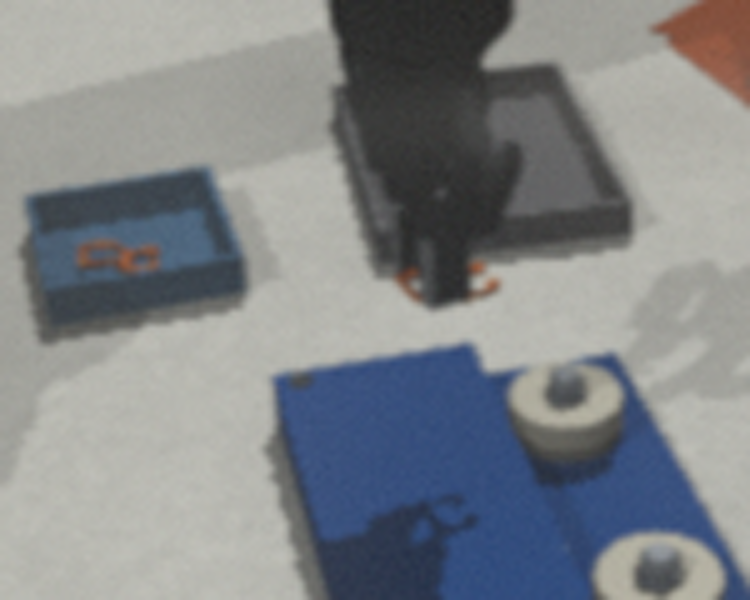

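Clip b lies in the dish (px 118,257), and clip a hangs in the gripper (px 450,285).

Call:
step_arm(
  targets="-1 1.5 5 3 0 0 1.2; -1 3 10 6 0 0 1.2; -1 4.5 15 9 0 0 1.2; -1 6 20 10.6 0 0 1.2; -1 7 25 10.6 0 0 1.2; 0.5 8 29 10.6 0 0 1.2; 0.5 8 29 10.6 0 0 1.2; 4 8 29 10.6 0 0 1.2; 7 8 29 10.6 0 0 1.2; 8.5 8 29 10.6 0 0 1.2; 8.5 8 29 10.6 0 0 1.2; 8.5 8 29 10.6 0 0 1.2",
)

```text
t: 32.35
ee_pos: [0.371, 0.2661, 0.054]
tool_rot: [0.454, 1.571, 2.163]
wrist_force: [0.9, 0.1, -0.6]
width: 0.0199
```

Call:
step_arm(
  targets="0 0 0 0 0 0 1.2; 0 0 0 0 0 0 3.2; 0 0 0 0 0 0 3.2; 0 0 0 0 0 0 3.2; -3 0 0 0 0 0 3.2; -8 0 0 0 0 0 4; -12 0 -5 0 0 0 5; -12 0 -11 0 0 0 6; -12 0 -17 0 0 0 7; -12 0 -23 0 0 0 8; -12 0 -29 0 0 0 8; -12 0 -35 0 0 0 8",
)

```text
t: 33.85
ee_pos: [0.4192, -0.0826, 0.1742]
tool_rot: [-1.735, 1.57, -0.026]
wrist_force: [0.6, 0.2, -0.4]
width: 0.0802
```

Run:
```python
from h import *
print(arm.get_obs()['ee_pos'])
grab("16");crop("top","16",100,150,320,310,3,"c16");crop("side","16",150,120,320,270,4,"c16s")
```

```text
[ 0.41921901 -0.08259741  0.17418931]
```

View pics/c16.png

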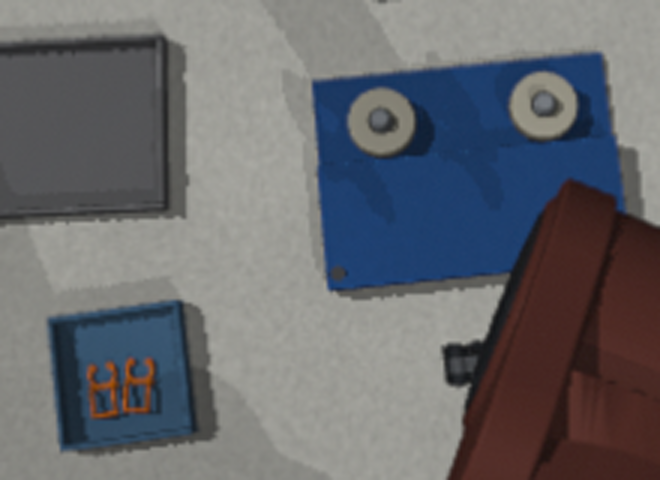

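View pics/c16s.png

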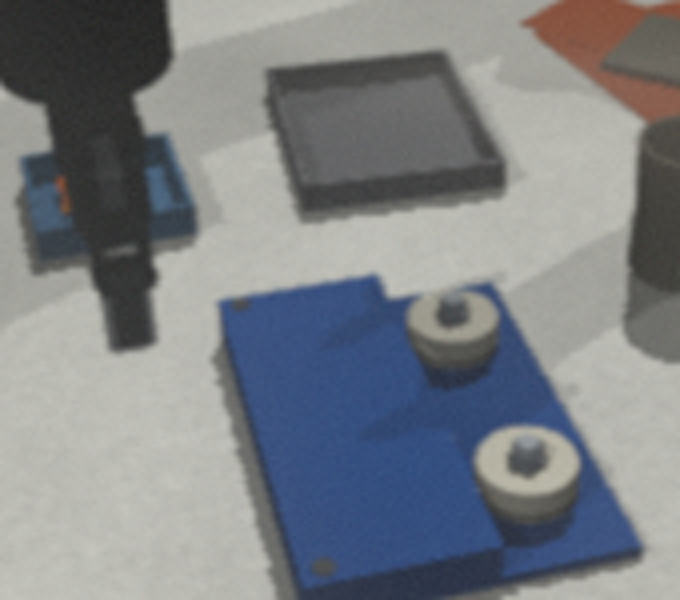

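Run:
```python
from h import *
a=np.radians(96.8)
plan([((.6204,-.0917,.10),a),((.6204,-.0917,.016),a)],tip=25)
```

```text
[ 0.6204 -0.0917  0.1   ] -> 4.96 -19.75 -3.2 0.8 -0.1 0.1
[ 0.6204 -0.0917  0.016 ] -> 13.36 -19.74 -3.18 0.8 -0.1 0.1
```

Call:
step_arm(
  targets="0 -5 -0.8 0.8 0 0 8; 0 -10 -1.6 0.8 0 0 8; 1 -15 -2.4 0.8 0 0 8; 3 -19.7 -3.2 0.8 0 0 8; 5 -19.7 -3.2 0.8 0 0 8; 5 -19.7 -3.2 0.8 0 0 8; 8 -19.7 -3.2 0.8 0 0 8; 8 -19.7 -3.2 0.8 0 0 8",
)

```text
t: 34.95
ee_pos: [0.6183, -0.0912, 0.094]
tool_rot: [2.228, 1.569, -2.366]
wrist_force: [-0.4, 1.0, 0.1]
width: 0.0796
```

Run:
```python
from h import *
a=np.radians(96.8)
plan([((.6204,-.0917,.016),a)],tip=25)
grab("17");crop("side","17",200,140,340,270,5,"c17s")
```

```text
[ 0.6204 -0.0917  0.016 ] -> 5.3 -0.21 -0.07 -0.0 -0.1 -0.1
```

View pics/c17s.png

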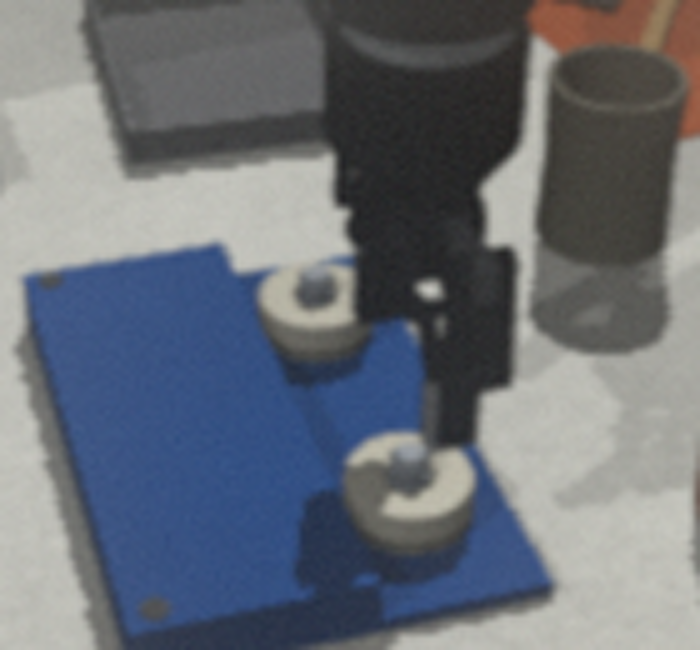

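Run:
```python
from h import *
o,d=ray("side",[(290,228.3)]);d=d[0]
for y in(-.13,-.135,-.14,-.05,-.055):print(y,(o+d*(y-o[1])/d[1]).round(4))
```

```text
-0.13 [ 0.6276 -0.13    0.0769]
-0.135 [ 0.6261 -0.135   0.0814]
-0.14 [ 0.6246 -0.14    0.0859]
-0.05 [ 0.6511 -0.05    0.0051]
-0.055 [ 0.6496 -0.055   0.0096]
```

Call:
step_arm(
  targets="2.5 -0.2 -0.05 0 0 0 8; 4.5 -0.2 -0.05 0 0 0 8; 5.7 -0.2 -0.05 0 0 0 8; 5.7 -0.2 -0.05 0 0 0 8; 5.7 -0.2 -0.05 0 0 0 5; 5.7 -0.2 -0.05 0 0 0 5; 5.7 -0.2 -0.05 0 0 0 5; 5.7 -0.2 -0.05 0 0 0 5; 5.7 -0.2 -0.05 0 0 0 5; 5.7 -0.2 -0.05 0 0 0 5",
  squeeze=50,
)

```text
t: 36.3
ee_pos: [0.623, -0.0923, 0.0405]
tool_rot: [-2.273, 1.566, -0.584]
wrist_force: [-1.3, 0.5, 6.9]
width: 0.0539
```

Call:
step_arm(
  targets="-2 0 0 0 0 0 5; -5 0 0 0 0 0 5; -9 0 0 0 0 0 5; -9 0 0 0 0 0 5",
)

```text
t: 36.8
ee_pos: [0.625, -0.0926, 0.1345]
tool_rot: [-2.089, 1.559, -0.4]
wrist_force: [0.9, -0.6, -1.2]
width: 0.0538
```

Run:
```python
from h import *
a=np.radians(93.4)
plan([((.595,.35,.10),a),((.595,.35,.011),a)],tip=25)
grab("18");crop("side","18",200,100,340,270,4,"c18s")
```

```text
[0.595 0.35  0.1  ] -> 0.72 -2.23 44.31 3.4 -0.3 0.6
[0.595 0.35  0.011] -> 9.62 -2.14 44.36 3.4 -0.3 0.6
```

View pics/c18s.png

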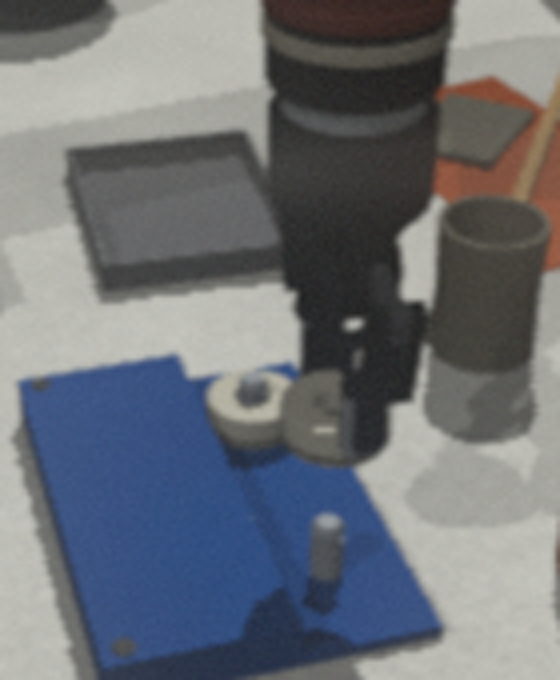

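Call:
step_arm(
  targets="-1 0 6 0 0 0 5; -1 -0.4 12 0.5 0 0 5; -1 -0.7 18 1 0 0 5; -1 -1 24 1.5 0 0 5; -1 -1.3 30 2 0 0 5; -1 -1.6 36 3 0 0 5; 0 -2 42 3.4 0 0.5 5; 0.7 -2.2 44.3 3.4 -0.3 0.6 5; 0.7 -2.2 44.3 3.4 -0.3 0.6 5; 5 -2.2 44.3 3.4 -0.3 0.6 5; 8 -2.2 44.3 3.4 -0.3 0.6 5; 9 -2.2 44.3 3.4 -0.3 0.6 5",
)

```text
t: 38.4
ee_pos: [0.592, 0.3477, 0.0375]
tool_rot: [1.608, 1.562, -3.048]
wrist_force: [-5.3, -2.5, 19.7]
width: 0.0539
```

Run:
```python
from h import *
a=np.radians(93.4)
plan([((.595,.35,.014),a)],tip=25)
print(arm.get_obs()['wrist_force'])
grab("19");crop("side","19",200,70,340,200,5,"c19s")
```

```text
[0.595 0.35  0.014] -> -0.15 -0.31 0.22 -0.1 -0.0 -0.5
[-5.29391451 -2.50118742 19.68967848]
```

View pics/c19s.png

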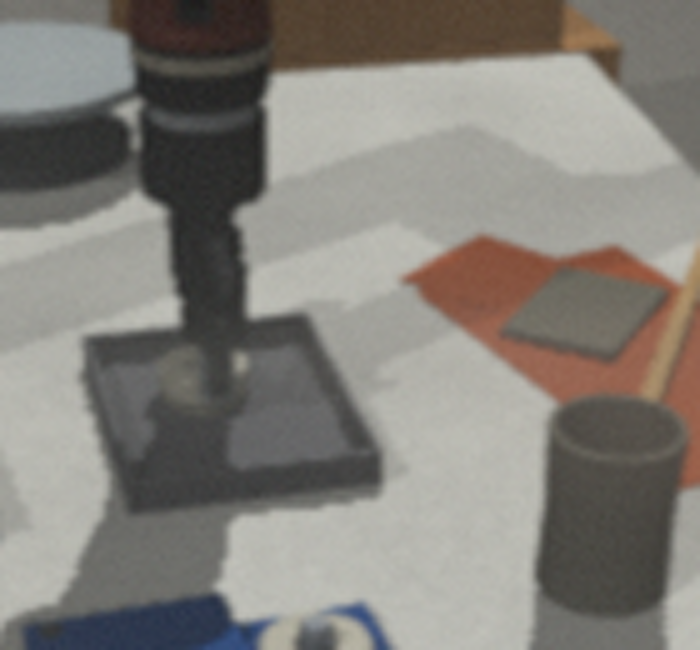

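Call:
step_arm(
  targets="-0.1 0 0 0 0 0 5; -0.1 0 0 0 0 0 6.3; -0.1 0 0 0 0 0 6.3; -0.1 0 0 0 0 0 6.3; -3 0 0 0 0 0 6.3; -8 0 0 0 0 0 7; -11 0 -5 0 0 0 8; -11 0 -11 0 0 0 8; -11 0 -17 0 0 0 8; -11 0 -23 0 0 0 8; -11 0 -29 0 0 0 8; -11 0 -30 0 0 0 8",
)

```text
t: 40.0
ee_pos: [0.611, 0.0455, 0.1491]
tool_rot: [1.571, 1.564, -3.089]
wrist_force: [0.7, 0.6, 0.1]
width: 0.0801
```

Run:
```python
from h import *
a=np.radians(96.8)
plan([((.6043,.0425,.08),a),((.6043,.0425,.012),a)],tip=25)
grab("20");crop("side","20",200,100,340,230,5,"c20s")
```

```text
[0.6043 0.0425 0.08  ] -> 4.42 0.66 -0.26 -3.8 0.0 -0.4
[0.6043 0.0425 0.012 ] -> 11.22 0.62 -0.26 -3.8 0.0 -0.4
```

View pics/c20s.png

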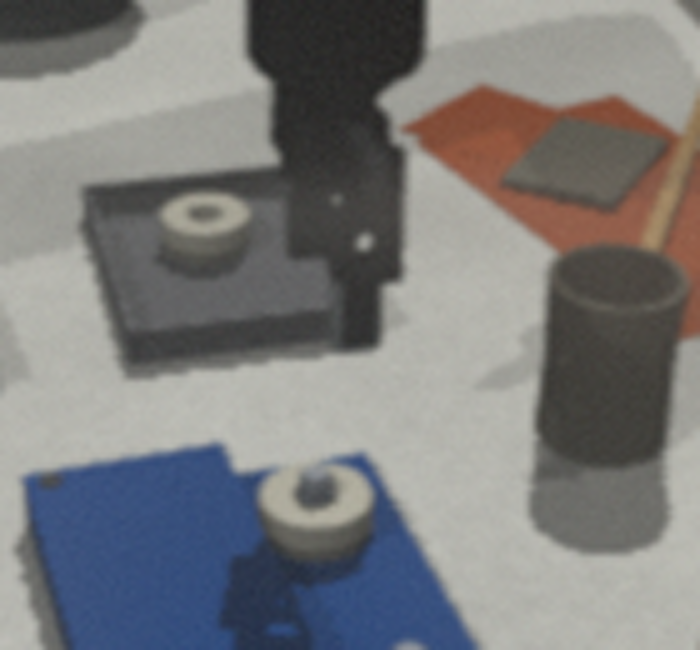

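Wheel b lies flat in the tray (px 205,230). Wheel a is next.

Call:
step_arm(
  targets="2 0.6 -0.25 -3.8 0 -0.4 8; 4.4 0.6 -0.25 -3.8 0 -0.4 8; 4.4 0.6 -0.25 -3.8 0 -0.4 8; 8 0.6 -0.25 -3.8 0 -0.4 8; 10 0.6 -0.25 -3.8 0 -0.4 8; 11.2 0.6 -0.25 -3.8 0 -0.4 8; 11.2 0.6 -0.25 -3.8 0 -0.4 8; 11.2 0.6 -0.25 -3.8 0 -0.4 5; 11.2 0.6 -0.25 -3.8 0 -0.4 5; 11.2 0.6 -0.25 -3.8 0 -0.4 5; 11.2 0.6 -0.25 -3.8 0 -0.4 5; 11.2 0.6 -0.25 -3.8 0 -0.4 5",
)

```text
t: 41.6
ee_pos: [0.6055, 0.0446, 0.0387]
tool_rot: [-1.784, 1.568, -0.092]
wrist_force: [-0.2, -2.3, 5.1]
width: 0.0537
```

Call:
step_arm(
  targets="-2 0 0 0 0 0 5; -5 0 0 0 0 0 5; -9 0 0 0 0 0 5; -9 0 0 0 0 0 5",
)

```text
t: 42.1
ee_pos: [0.6077, 0.0445, 0.1327]
tool_rot: [-1.744, 1.561, -0.053]
wrist_force: [0.1, -0.3, -1.0]
width: 0.0543
```

Run:
```python
from h import *
a=np.radians(93.4)
plan([((.595,.270,.10),a),((.595,.270,.014),a)],tip=25)
grab("21");crop("side","21",200,100,340,230,5,"c21s")
```

```text
[0.595 0.27  0.1  ] -> 0.75 -1.45 22.54 3.5 -0.1 0.5
[0.595 0.27  0.014] -> 9.35 -1.37 22.55 3.5 -0.1 0.5
```

View pics/c21s.png

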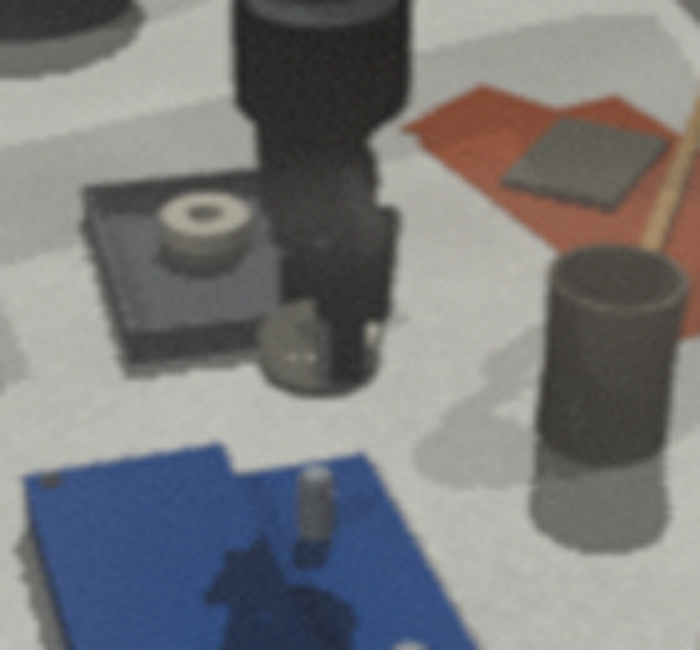

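Call:
step_arm(
  targets="0 0 6 1 0 0 5; 0 -0.5 12 2 0 0 5; 0 -1 18 3.5 0 0.5 5; 0.7 -1.4 22.5 3.5 0 0.5 5; 0.7 -1.4 22.5 3.5 0 0.5 5; 0.7 -1.4 22.5 3.5 0 0.5 5; 5 -1.4 22.5 3.5 0 0.5 5; 8 -1.4 22.5 3.5 0 0.5 5; 9.2 -1.4 22.5 3.5 0 0.5 5; 9.3 -1.4 22.5 3.5 0 0.5 5",
)

```text
t: 43.45
ee_pos: [0.5926, 0.2682, 0.0368]
tool_rot: [1.872, 1.565, -2.782]
wrist_force: [-0.7, 0.0, 0.2]
width: 0.0539
```

Call:
step_arm(
  targets="0 0 0 0 0 0 5; 0 0 0 0 0 0 6.1; 0 0 0 0 0 0 6.1; 0 0 0 0 0 0 6.1; -3 0 0 0 0 0 6.1; -8 0 0 0 0 0 6.1; -13 5 -5 0 0 0 6; -15 10 -11 0 0 0 6; -15 15 -17 0 0 0 6; -15 20 -20 0 0 0 6; -15 22 -26 0 0 0 6; -15 24 -30 0 0 0 6",
)

```text
t: 44.95
ee_pos: [0.3824, -0.0211, 0.1885]
tool_rot: [2.092, 1.566, -2.561]
wrist_force: [0.8, -1.0, -0.4]
width: 0.0603
```

Run:
```python
from props import *
f=grab("22");props(f);print(arm.get_obs()['ee_pos'])
p=f["top"][0];H=hsv(p);h,s,v=H[...,0],H[...,1],H[...,2]
show("handle",rect(win(((h<6)|(h>174))&(s>150),330,240,380,310),.056))
show("clips",rect(win((h<16)&(s>120),110,240,175,310),.012,minA=5))
show("wheels",rect(win((v>95)&(h<40)&(s<80),80,160,160,225),.027,minA=40))
```

```text
board c=(0.5935 -0.2618) 79x29 mm yaw 3.5 A312
board c=(0.5994 -0.3757) 79x29 mm yaw 4.8 A308
[ 0.38125969 -0.02397597  0.18838528]
handle c=(0.3868 -0.2671) 106x17 mm yaw 4.1 A244
clips c=(0.3795 0.2701) 42x23 mm yaw 2.7 A92
clips c=(0.3828 0.2402) 42x22 mm yaw 1.2 A93
wheels c=(0.5183 0.2810) 144x5 mm yaw -89.0 A50
wheels c=(0.5929 0.2698) 54x53 mm yaw -89.1 A354
wheels c=(0.5917 0.3493) 55x54 mm yaw -89.1 A350
wheels c=(0.6230 0.3153) 205x127 mm yaw -85.2 A200
```

View pics/top_22.png

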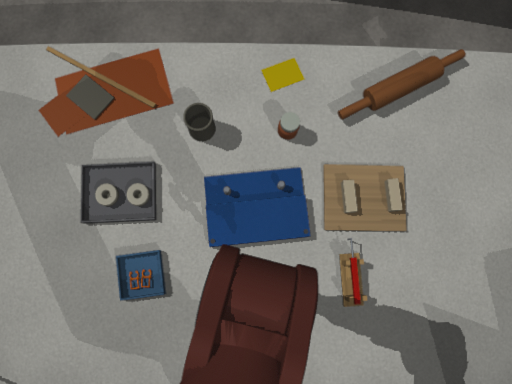

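View pics/side_22.png

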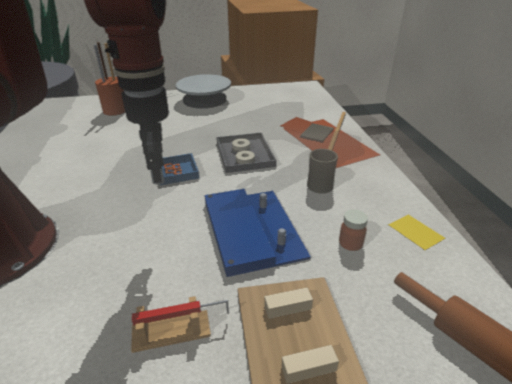

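Call:
step_arm(
  targets="0 0 0 0 0 0 6; 0 0 0 0 0 0 6; 0 0 0 0 0 0 6; 0 0 0 0 0 0 6",
)

```text
t: 45.55
ee_pos: [0.3815, -0.0232, 0.1883]
tool_rot: [2.031, 1.564, -2.628]
wrist_force: [-0.6, 0.0, -0.4]
width: 0.0597
```

Run:
```python
from props import *
props(grab("23"));print(arm.hand_in())
```

```text
board c=(0.5935 -0.2618) 79x29 mm yaw 3.5 A312
board c=(0.5994 -0.3757) 79x29 mm yaw 4.8 A308
the job is handed in; nothing more can be done
None
```

The job is done and handed in at about 45.6 s. The hand-in gives no verdict, so the results below come from my own camera checks.

I moved the two kiln props I found (no third was there) onto the ware board. Then I pulled both clips out with the pick's hook in their loops, put the pick back in its rest, put both clips in the dish and lifted both wheels into the tray.

What the last pictures showed:
- **Props:** both lie on the board. One had been shifted about 26 mm along -y some time after I placed it, with nothing of mine near it. It is still about 37 mm inside the limit, so I left it.
- **Wheels:** both lie in the tray at about (0.593, 0.270) and (0.592, 0.349), seen flat.
- **Clips:** both lie in the dish.
- **Pick:** it is level in its rest, within about 2 mm of where it started.
- **Beaker and jar:** they look unmoved in the pictures; I did not measure them.
- **Robot:** the gripper is open and clear of everything.

Two readings were less clean. I pressed the first wheel into the tray with about 20 N for a moment, under the 40 N limit. The tray outline read 209 × 158 mm against the expected 200 × 160, which could put its centre about 5 mm off. The wheels are well inside the limits even so.

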